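# Sell the car from behind the display props

## Robot

A 6-joint arm with a two-finger parallel gripper is mounted at the origin on the work surface. World frame = base frame: x ahead of the robot, y to its left, z up, the work surface at z = 0. Lengths are in m, angles in degrees, forces in N, time in s.
With the tool pointing down it reaches from about 0.4 to 0.825 m from the base axis. Payload 7 kg.
Tool frame: the origin (TCP) lies on the front face of the gripper's body, between the roots of the fingers; the fingertips stand 66 mm ahead of it and the grasp point (between the pads) lies 47 mm ahead of it; z points along the fingers, y is the line along which they close (so a half turn about z gives the same grasp; the last joint's range is limited). The gripper opens to 88 mm and grips with 3 to 60 N. Pads are 19 mm wide; open, the fingers measure 130 mm over their backs; the gripper's body (78 mm by 193 mm) begins 47 mm behind the grasp point.
Start: joints at [85.319, 20.546, 0.682, 0, -70.136, -16.507], TCP at [0.244, 0.629, 0.292] pointing down, gripper open.
Joint ranges: [-176.03, 176.03], [-82.01, 121.73], [-58.28, 71.71], [-173.87, 95.51], [-174.79, -0.11], [-173.66, 173.66]. Speed limits (degrees/s): [136.94, 136.94, 172.46, 180, 180, 180].

## Interface

Orientations are given as [roll, pitch, yaw] about the fixed x, y, z axes, in that order (R = Rz(yaw) Ry(pitch) Rx(roll)).
In Python, from plant import ctrl gives the robot as it stands.
- The arm moves only by the tool send_rows, never from a script. Its argument "deltas" is a list of rows, each a list of 2 entries, a list of its own where there are three numbers: the shift along the tool's x, y, z each as a share of 800 mm, from -1 to 1, then the turn about the tool's z as a share of 90 degrees, from -1 to 1. A call has exactly 5 rows; each row is the pose to reach, as a shift and turn from the pose commanded when the call began, along the tool's axes at that moment; what a row does not reach only later rows make up. A row lasts 1/12 s, in which the tool goes at most 41.7 mm and 7.16 degrees, less where a joint would pass 70% of its speed; a pose out of reach is approached as far as the arm can. A call with a number of a shift or a turn outside -1 to 1 is refused whole. A call with a gripper value outside its range is refused whole. "gripper" is the opening, from 0 (shut) to 1 (fully open), set as the call begins (left out, the last holds). The fingers move at their own pace and stop on an object; the grip force is fixed at half the most. Time passes only in rows, so rows that repeat a pose let the fingers close, or fill a call up. It gives the time, the measured TCP pose, the force, the opening and the grip force at its end, in the units of the state.
- ctrl.get_obs(): the state, without advancing time (a new reading comes with each control period).
- ctrl.snapshot(name): name is "side" or "top" or "wrist"; returns a dict with "color" (384x512x3 uint8, red, green, blue), "vertical_fov" (degrees; the focal length in pixels is half the picture's height over the tangent of half this angle, whatever the lens; pixels are square), "cx", "cy" (the principal point, pixels), "rvec" (rotation vector, rad) and "tvec" (3), from world to camera coordinates, as OpenCV has them. Camera axes: x right, y down, z forward; pixel columns grow to the right and rows downward; lengths in m; the calibration is good to about 2 mm. A picture is of the moment at which its call begins. There is no depth.
- ctrl.close_job(): hands the job in; it is judged then, once.
Trained networks look in a picture, given as the dict that the camera call returned (one of the last four; its "shot" number tells which), for a name from the list of things; names that differ only in an ending like _2 or _b are one class to them, and where a whole thing is asked for, a point or a joint stands for the part that bears it (a point fixed in the world has none). Each returns a list of dicts, best first, with "conf" (0 to 1); they miss things now and then, are a little off and sometimes report something else, mostly with a low value. They report only what shows in the picture. A call takes as long as a camera call. They do not tell look-alikes from the thing itself.
- ctrl.boxes_of(picture, thing): "xy" ([column, row] as shares, 0 to 1, of the picture: columns of its width, rows of its height, amid what is visible of it).
- ctrl.cut_out(picture, thing): "pixels" (384x512 bool, what is visible of it) and "xy" ([column, row] as shares, 0 to 1, of the picture: columns of its width, rows of its height, amid what is visible of it).
The state is a dict: "clock": time; "joint_pos": joint angles; "qvel": joint speeds; "tau": joint torques, N m; "tool_pos": TCP position; "orientation": TCP orientation; "force": force on the tool from outside, world axes, zero at the start; "moment": the same for the moment, N m; "opening": finger opening in m; "gripper_force": force on a finger pad.
Only numpy, scipy, OpenCV 4.12 (cv2) and the standard library are available. Lean on these libraries where they do the work, as an engineer would, in place of code of your own. Each camera call takes 0.05 s, during which the arm holds its last target. There are 200 camera calls.

## Task

The green model car at the back of the display deck is sold, and the yellow drum stack, the brown crate stack and the red tool cabinet stand close in front of it. Stand all three upright in the green tray, then lift the car out and lay it in the pocket of its open sales carton, wheels down and lengthwise. Then put the drums, crates and cabinet back on the deck, each upright and square on the yellow mark where it stood, without toppling anything or shifting the bench and the generator beside them.

Things in the scene. Friction and masses are not known exactly. Their poses are not given: they have to be found in the camera images.
- car: Loose army-green open model off-road car, black wheels, spare wheel on the tail: 118 long, 54 wide, 63 high (windscreen), 180 g; sizes in mm. Origin: centre of its underside, x to its nose, y to its left. Grip its flat sides (54 apart, 22 to 42 above its underside, wheels flush below) at mid-length. Starts along the back of the deck, nose to the deck's +y, 7 to 18 mm behind the props.
- drums: Loose display prop: two yellow oil drums, one on the other, fixed together to one upright cylinder of 40 diameter and 108 high, about 100 g. Origin at the centre of its underside, z up. Starts on one of the three front marks of the deck (which one varies).
- crates: Loose display prop: three brown wooden crates stacked and fixed together, 40 (x) by 42 (y), slats included 41 by 43, 108 high, about 120 g. Origin at the centre of its underside, z up. Starts on one of the three front marks, almost square to the deck (x axes parallel within 0.06 rad).
- cabinet: Loose display prop: tall red tool cabinet with black top, 40 deep (x) by 46 wide (y) and 112 high, about 130 g. Its drawer front faces its -x. Origin at the centre of its underside, z up. Starts on one of the three front marks, almost square to the deck.
- deck: Fixed model parking deck: grey slab, black edge, 220 (x) by 300 (y), 25 thick. Origin: centre of its underside; open front at -x (to the robot), parapet at the rear edge (x 98 to 110), 60 above the table, posts 75. Three yellow marks, 48 by 52, at x -50, y -56, 0, 56, each with one prop; behind them the car's yellow bay, 66 by 140, at x 13, y 0. Place and yaw (to 0.2 rad) vary.
- tray: Fixed flat green plastic tray, 160 (x) by 215 (y), floor 4 thick, rim 4 thick and 14 high: the side area. Origin at the centre of its underside. Left or right of the deck, place and yaw vary.
- carton: Fixed open cardboard carton base, 150 (x) by 200 (y), 25 high, with a white moulded insert, top 21 above the table. In its centre a grey-floored pocket, 76 (x) by 140 (y), long side along y, 8 deep (floor 13 above the table). Origin: centre of its underside. On the other side of the deck from the tray; place and yaw vary. The car may lie nose either way.
- bench: Loose model park bench of wooden slats, 74 by 29, 43 high, standing on the deck near its +y end; to be left alone. Origin at the centre of its underside.
- generator: Loose blue model generator on a black base, 50 by 32, 38 high, standing on the deck near its -y end; to be left alone. Origin at the centre of its underside.
Not all that is in view belongs to the job. Leave any turquoise look-alike of the drums alone.

How it is judged (in metres and radians):
On the way, in this order (a step that is already met when the one before it is completed fails the run):
1. drums, crates and cabinet all stand released in the tray, the car still in its bay (x of drums in the frame of tray between -0.066 and 0.066 m and y of drums in the frame of tray between -0.093 and 0.093 m and z of each of drums, crates, cabinet in the frame of tray below 0.012 m and angle between each of drums, crates, cabinet's own z axis and vertical below 0.1 rad and x of crates in the frame of tray between -0.066 and 0.066 m and y of crates in the frame of tray between -0.093 and 0.093 m and x of cabinet in the frame of tray between -0.066 and 0.066 m and y of cabinet in the frame of tray between -0.093 and 0.093 m and linear speed of each of drums, crates, cabinet below 0.03 m/s and contact force between the fingers and drums below 0.3 N and contact force between the fingers and crates below 0.3 N and contact force between the fingers and cabinet below 0.3 N and distance of car from where it was at the start of the episode below 0.02 m), for 0.2 s.
2. the car lies released in the carton's pocket, the three props still in the tray (x of car in the frame of carton between -0.015 and 0.015 m and y of car in the frame of carton between -0.015 and 0.015 m and z of car in the frame of carton below 0.018 m and angle between car's own z axis and vertical below 0.08 rad and angle between the x axis of car and the y axis of carton, either way round below 0.2 rad and linear speed of car below 0.03 m/s and contact force between the fingers and car below 0.3 N and x of drums in the frame of tray between -0.066 and 0.066 m and y of drums in the frame of tray between -0.093 and 0.093 m and z of each of drums, crates, cabinet in the frame of tray below 0.012 m and angle between each of drums, crates, cabinet's own z axis and vertical below 0.1 rad and x of crates in the frame of tray between -0.066 and 0.066 m and y of crates in the frame of tray between -0.093 and 0.093 m and x of cabinet in the frame of tray between -0.066 and 0.066 m and y of cabinet in the frame of tray between -0.093 and 0.093 m), for 0.2 s.
At the end, for the whole second after the job is handed in: Car in the pocket: within 15 mm of the carton's centre lines, underside at most 18 mm up, level, lengthwise within 0.2 rad. Props upright within 14 mm of where each stood; crates and cabinet square to the deck within 0.3 rad. Bench and generator within 15 mm of their start. All released, at rest (x of car in the frame of carton between -0.015 and 0.015 m and y of car in the frame of carton between -0.015 and 0.015 m and z of car in the frame of carton below 0.018 m and angle between car's own z axis and vertical below 0.08 rad and angle between the x axis of car and the y axis of carton, either way round below 0.2 rad and linear speed of each of car, drums, crates, cabinet below 0.03 m/s and contact force between the fingers and car below 0.3 N and distance of each of drums, crates, cabinet from where it was at the start of the episode below 0.014 m and angle between each of drums, crates, cabinet's own z axis and vertical below 0.1 rad and angle between the x axis of each of crates, cabinet and the x axis of deck, either way round below 0.3 rad and contact force between the fingers and drums below 0.3 N and contact force between the fingers and crates below 0.3 N and contact force between the fingers and cabinet below 0.3 N and distance of each of bench, generator from where it was at the start of the episode below 0.015 m); the robot touches nothing.
It fails at once if a prop or the car is toppled (angle between any of drums, crates, cabinet, car's own z axis and vertical above 0.6 rad).
It fails at once if the bench or the generator is shifted or knocked over (distance of any of bench, generator from where it was at the start of the episode above 0.015 m or angle between any of bench, generator's own z axis and vertical above 0.5 rad).
It also fails if it takes over 134 s, if anything falls off the work surface, if the arm or the gripper's body presses on something with over 40 N, if the wrist force passes 120 N, or if a joint passes its speed limit or range.

## Working session

There is one attempt and no reset: what is moved stays moved. The work goes in short steps, Python scripts to look and compute and a tool call to move; the robot and the scene stay as the last step left them, time stands still between calls to the robot, and variables do not carry over. Pictures are saved under pics/ and viewed, at most 14 in all, crops included, and the job is handed in when it is done.

Besides the shell and the picture viewer there is one more tool, called after ">>>" as name([rows], argument=value, ...), one row to a line, values as JSON. send_rows: Moves the arm, as the interface text tells. Shift numbers are shares of 800 mm and turn numbers shares of 90 degrees, none past 1 either way. Its arguments: {"type":"object","properties":{"deltas":{"type":"array","items":{"type":"array"}},"gripper":{"type":"number"}},"required":["deltas"]}

```bash
ls; mkdir -p pics
python3 - <<'E'
from plant import ctrl
import cv2
print(ctrl.get_obs())
for n in ["top","side"]:
    p=ctrl.snapshot(n)
    cv2.imwrite(f"pics/{n}0.png",p["color"][...,::-1])
    print(n,{k:v for k,v in p.items() if k!="color"})
E
```

```text
pics
{'clock': 0.0, 'joint_pos': array([ 8.53173678e+01,  2.05909842e+01,  6.33524903e-01, -2.21841814e-02,
       -7.01361491e+01, -1.65084924e+01]), 'qvel': array([ 0.00829488,  0.00700399,  0.01237582, -0.00628467,  0.04096344,
       -0.02120541]), 'tau': array([ 2.67234309e-04, -5.82714307e+01,  2.93051237e+01,  6.99689224e+00,
        6.91245645e-03, -1.57537174e-04]), 'tool_pos': array([0.24384903, 0.62899515, 0.29121931]), 'orientation': array([ 1.79904324e+02, -6.60752445e-03, -2.11986741e+01]), 'force': array([-0.63083231,  0.28484756,  0.26472863]), 'moment': array([0.0479303 , 0.02427921, 0.04138746]), 'gripper_force': 0.0, 'opening': 0.08757907028796134}
top {'vertical_fov': 44.688840511940725, 'cx': 260.351843871036, 'cy': 193.25268705125853, 'rvec': array([ 2.14736723, -2.09803328,  0.21912436]), 'tvec': array([-0.02369322,  0.45597133,  1.25224438]), 'shot': 1}
side {'vertical_fov': 53.527397930473384, 'cx': 254.67275764408555, 'cy': 191.91802197785194, 'rvec': array([ 2.18794645, -0.32111993,  0.13627094]), 'tvec': array([-0.42076644,  0.1249585 ,  0.9969449 ]), 'shot': 2}
```

View pics/top0.png

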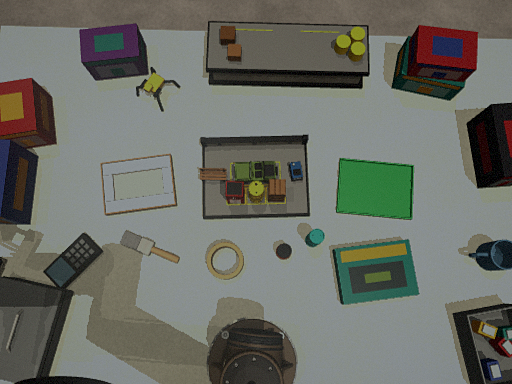

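View pics/side0.png

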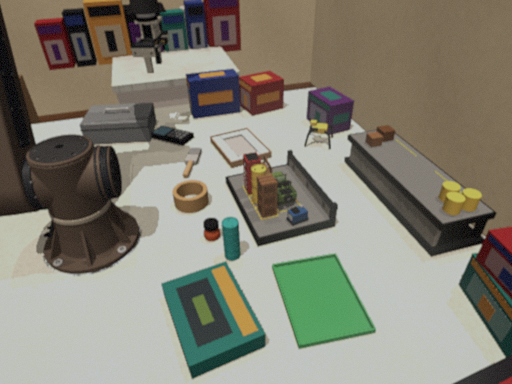

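The top view puts the deck at about (256,178), with the cabinet (234,191), drums (257,188) and crates (276,190) in front of the car (255,170). The bench is at (211,174) and the generator at (295,171). The carton is on the left at (139,185) and the tray on the right at (375,188). The turquoise decoy is at (314,237), outside the work area.

```bash
cat > h.py <<'E'
import numpy as np, cv2
from scipy.optimize import minimize
from plant import ctrl
def cam(p):
    f=192/np.tan(np.radians(p["vertical_fov"]/2))
    return np.array([[f,0,p["cx"]],[0,f,p["cy"]],[0,0,1]]),p["rvec"],p["tvec"]
def proj(p,X):
    K,r,t=cam(p); return cv2.projectPoints(np.float64(X).reshape(-1,1,3),r,t,K,None)[0].reshape(-1,2)
def back(p,uv,z):
    K,r,t=cam(p); R=cv2.Rodrigues(r)[0]; C=-R.T@t
    uv=np.atleast_2d(uv); d=np.c_[uv,np.ones(len(uv))]@np.linalg.inv(K).T@R
    return (C+d*((z-C[2])/d[:,2:]))[:,:2]
def box(lx,ly,z0,z1,cx=0,cy=0):
    return [[cx+a*lx/2,cy+b*ly/2,z] for a in(-1,1) for b in(-1,1) for z in(z0,z1)]
def cyl(d,z0,z1):
    a=np.linspace(0,2*np.pi,32,endpoint=False); return [[d/2*np.cos(t),d/2*np.sin(t),z] for t in a for z in(z0,z1)]
M=dict(deck=np.array(box(.22,.3,0,.025)+box(.012,.3,.025,.06,.104)+box(.012,.012,.06,.075,.104,.144)+box(.012,.012,.06,.075,.104,-.144)),
 tray=np.array(box(.16,.215,0,.014)),carton=np.array(box(.15,.2,0,.025)),drums=np.array(cyl(.04,0,.108)),
 crates=np.array(box(.041,.043,0,.108)),cabinet=np.array(box(.04,.046,0,.112)))
def place(n,q,z=0):
    c,s=np.cos(q[2]),np.sin(q[2]); X=M[n]
    return np.c_[X[:,0]*c-X[:,1]*s+q[0],X[:,0]*s+X[:,1]*c+q[1],X[:,2]+z]
def mask(p,n):
    m=ctrl.cut_out(p,n); return m
def hullmask(pts,S=4):
    im=np.zeros((384*S,512*S),np.uint8)
    cv2.fillConvexPoly(im,cv2.convexHull(np.int32(np.round((pts+.5)*S))),1); return im
def fit(n,obs,q0,z=0,S=4):
    """obs: list of (picture, bool mask); silhouette hull IoU"""
    T=[]
    for p,m in obs:
        k=cv2.resize(m.astype(np.uint8),None,fx=S,fy=S,interpolation=cv2.INTER_NEAREST)
        c=max(cv2.findContours(k,0,1)[0],key=cv2.contourArea)
        h=np.zeros_like(k);cv2.fillConvexPoly(h,cv2.convexHull(c),1);T.append((p,h))
    def cost(q):
        e=0
        for p,h in T:
            g=hullmask(proj(p,place(n,q,z)),S); e+=1-(g&h).sum()/(g|h).sum()
        return e/len(T)
    r=minimize(cost,q0,method="Nelder-Mead",options=dict(initial_simplex=np.array([q0]+[np.array(q0)+d for d in np.diag([.015,.015,.08])]),xatol=2e-4,fatol=1e-4))
    return r.x,r.fun
E
cat > m1.py <<'E'
from h import *
import pickle
P={n:ctrl.snapshot(n) for n in("top","side")}
out={}
for n in["deck","tray","carton","drums","crates","cabinet","car","bench","generator"]:
    for k,p in P.items():
        L=ctrl.cut_out(p,n)
        for d in L[:3]:
            uv=np.array(d["xy"])*[512,384]
            print(n,k,round(d["conf"],2),uv.round(1),d["pixels"].sum(),back(p,uv,.0)[0].round(3),back(p,uv,.13)[0].round(3))
        out[n,k]=[(d["conf"],d["pixels"]) for d in L]
pickle.dump((P,out),open("m1.pkl","wb"))
E
python3 m1.py
```

```text
deck top 0.86 [253.7 159.8] 6268 [0.564 0.008] [0.529 0.007]
tray top 0.56 [374.8 186.9] 4272 [ 0.492 -0.344] [ 0.464 -0.31 ]
tray side 0.69 [323.  301.8] 6458 [ 0.49  -0.355] [ 0.437 -0.443]
tray side 0.6 [248.1 162. ] 413 [0.486 0.245] [0.434 0.043]
carton top 0.66 [136.2 184.6] 3816 [0.482 0.344] [0.455 0.31 ]
carton side 0.85 [235.6 142.3] 1319 [0.478 0.39 ] [0.428 0.161]
drums top 0.77 [254.3 191.2] 238 [0.471 0.004] [0.445 0.003]
drums top 0.55 [314.8 237.9] 272 [ 0.341 -0.17 ] [ 0.327 -0.154]
drums top 0.39 [376.3 188.5] 4181 [ 0.487 -0.348] [ 0.459 -0.314]
drums side 0.73 [256.6 172.5] 341 [0.495 0.174] [ 0.442 -0.014]
drums side 0.73 [230. 238.] 689 [ 0.342 -0.1  ] [ 0.318 -0.236]
crates top 0.7 [280.9 191.2] 400 [ 0.473 -0.072] [ 0.446 -0.066]
crates top 0.5 [294.6 172.8] 223 [ 0.528 -0.112] [ 0.496 -0.101]
crates side 0.71 [266.7 194.3] 795 [0.491 0.052] [ 0.438 -0.113]
cabinet side 0.74 [248.7 163.9] 409 [0.485 0.233] [0.433 0.033]
car top 0.65 [254.9 173.6] 817 [0.523 0.004] [0.491 0.003]
car side 0.78 [282.6 188.9] 455 [0.545 0.064] [ 0.483 -0.104]
bench top 0.86 [208.5 174.1] 240 [0.518 0.138] [0.487 0.124]
generator top 0.53 [290.4 173.6] 240 [ 0.526 -0.099] [ 0.494 -0.09 ]
generator side 0.87 [297.3 212.9] 316 [ 0.546 -0.057] [ 0.483 -0.201]
generator side 0.34 [247.  165.2] 419 [0.477 0.227] [0.427 0.028]
```

```bash
cat > m2.py <<'E'
from h import *
import pickle
P,o=pickle.load(open("m1.pkl","rb"))
g=lambda n,k,i=0:(P[k],o[n,k][i][1])
for n,q,obs in[("deck",[.51,.01,0],[g("deck","top")]),("tray",[.49,-.345,0],[g("tray","top")]),("tray",[.49,-.345,0],[g("tray","top"),g("tray","side")]),
  ("carton",[.48,.345,0],[g("carton","top")]),("carton",[.48,.345,0],[g("carton","top"),g("carton","side")])]:
    x,f=fit(n,obs,q); print(n,len(obs),x.round(4),round(f,3))
for k in P: 
    for p,n,c in[(.45,"drums",0)]:pass
for n,k in[("drums","top"),("crates","top"),("cabinet","side"),("car","top"),("drums","side"),("crates","side")]:
    m=o[n,k][0][1]; ys,xs=np.nonzero(m); print(n,k,xs.min(),xs.max(),ys.min(),ys.max())
im=P["top"]["color"][120:235,90:425,::-1].copy(); cv2.imwrite("pics/topcrop.png",cv2.resize(im,None,fx=2.38,fy=2.38,interpolation=cv2.INTER_CUBIC))
E
python3 m2.py
```

```text
deck 1 [0.5043 0.0033 0.0438] 0.01
tray 1 [ 0.4848 -0.342  -0.0765] 0.05
tray 2 [ 0.4849 -0.3405 -0.077 ] 0.039
carton 1 [0.4808 0.3345 0.1538] 0.018
carton 2 [0.4795 0.337  0.1459] 0.044
drums top 249 262 182 201
crates top 268 285 178 201
cabinet side 243 260 152 193
car top 235 277 161 182
drums side 250 265 164 202
crates side 256 276 173 216
```

View pics/topcrop.png

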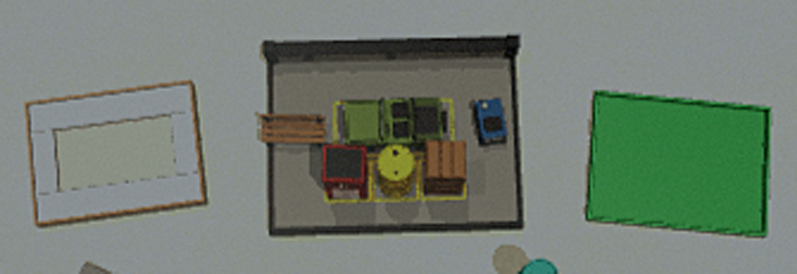

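The crop shows the deck, props, car, carton (left) and tray (right) cleanly. The fits give deck yaw +2.5°, tray −4.4° and carton +8.6°. Next I'll make a planner that converts waypoints into move numbers.

```bash
cat > pl.py <<'E'
import numpy as np, json, sys, math
# usage: plan(start[x,y,z,yaw], waypoints) -> one printed call per segment
def plan(s,W,F=(.2,.4,.6,.8,1)):
    s=list(map(float,s))
    for w in W:
        d=[w[i]-s[i] for i in range(3)]; t=w[3]-s[3]
        n=max(1,math.ceil(math.hypot(*d)/.2),math.ceil(abs(t)/34))
        for k in range(n):
            m=n-k; d=[(w[i]-s[i])/m for i in range(3)]; t=(w[3]-s[3])/m
            c,q=math.cos(math.radians(s[3])),math.sin(math.radians(s[3]))
            v=np.array([d[0]*c+d[1]*q,d[0]*q-d[1]*c,-d[2],0])/.8; v[3]=-t/90
            R=[[round(float(x*f),3)+0. for x in v] for f in F]; e=R[-1]
            print(json.dumps([[r[:3],r[3]] for r in R]).replace(" ",""))
            a,b=e[0]*.8,e[1]*.8
            s=[s[0]+a*c+b*q,s[1]+a*q-b*c,s[2]-e[2]*.8,s[3]-e[3]*90]
    print("end",np.round(s,4).tolist()); json.dump(s,open("cmd.json","w"))
def go(*W,**k): plan(json.load(open("cmd.json")),W,**k)
E
python3 - <<'E'
from pl import *
json.dump([.244,.629,.292,-21.2],open("cmd.json","w"))
go([.40,0.003,.33,-87.5])
E
```

```text
[[[0.023,0.033,-0.002],0.037],[[0.046,0.066,-0.005],0.074],[[0.07,0.099,-0.007],0.11],[[0.093,0.132,-0.01],0.147],[[0.116,0.165,-0.012],0.184]]
[[[0.032,0.025,-0.002],0.037],[[0.063,0.05,-0.005],0.074],[[0.095,0.075,-0.007],0.111],[[0.127,0.1,-0.009],0.147],[[0.158,0.125,-0.012],0.184]]
[[[0.037,0.015,-0.002],0.037],[[0.075,0.03,-0.005],0.074],[[0.112,0.045,-0.007],0.111],[[0.15,0.059,-0.009],0.147],[[0.187,0.074,-0.012],0.184]]
[[[0.04,0.004,-0.002],0.037],[[0.081,0.007,-0.005],0.074],[[0.121,0.011,-0.007],0.111],[[0.161,0.014,-0.009],0.148],[[0.201,0.018,-0.012],0.185]]
end [0.3997, 0.0032, 0.3304, -87.53]
```

>>> send_rows([
  [[0.023,0.033,-0.002],0.037],
  [[0.046,0.066,-0.005],0.074],
  [[0.07,0.099,-0.007],0.11],
  [[0.093,0.132,-0.01],0.147],
  [[0.116,0.165,-0.012],0.184],
], gripper=1)

```text
clock: 1.52
tool_pos: [0.283, 0.4713, 0.3019]
orientation: [-180.0, 0.0, -37.9]
force: [0.6, 0.2, 1.0]
opening: 0.0878
gripper_force: 0.0
```

>>> send_rows([
  [[0.032,0.025,-0.002],0.037],
  [[0.063,0.05,-0.005],0.074],
  [[0.095,0.075,-0.007],0.111],
  [[0.127,0.1,-0.009],0.147],
  [[0.158,0.125,-0.012],0.184],
])

```text
clock: 1.93
tool_pos: [0.3216, 0.3146, 0.3116]
orientation: [-180.0, 0.0, -54.5]
force: [0.5, -0.5, 0.7]
opening: 0.0875
gripper_force: 0.0
```

>>> send_rows([
  [[0.037,0.015,-0.002],0.037],
  [[0.075,0.03,-0.005],0.074],
  [[0.112,0.045,-0.007],0.111],
  [[0.15,0.059,-0.009],0.147],
  [[0.187,0.074,-0.012],0.184],
])

```text
clock: 2.35
tool_pos: [0.3607, 0.1587, 0.3213]
orientation: [-179.9, 0.0, -71.0]
force: [1.0, 0.1, 0.1]
opening: 0.0876
gripper_force: 0.0
```

>>> send_rows([
  [[0.04,0.004,-0.002],0.037],
  [[0.081,0.007,-0.005],0.074],
  [[0.121,0.011,-0.007],0.111],
  [[0.161,0.014,-0.009],0.148],
  [[0.201,0.018,-0.012],0.185],
])

```text
clock: 2.77
tool_pos: [0.3998, 0.002, 0.331]
orientation: [-179.9, 0.0, -87.7]
force: [1.4, 0.7, 0.2]
opening: 0.0877
gripper_force: 0.0
```

```bash
cat > look.py <<'E'
from h import *
import sys,pickle
p=ctrl.snapshot("wrist"); nm=sys.argv[1]
cv2.imwrite(f"pics/{nm}.png",p["color"][...,::-1])
K,r,t=cam(p); R=cv2.Rodrigues(r)[0]; print("C",(-R.T@t).round(3),"axis",R[2].round(3))
o={}
for n in sys.argv[2:]:
    L=ctrl.cut_out(p,n); o[n]=[(d["conf"],d["pixels"]) for d in L]
    for d in L[:3]:
        ys,xs=np.nonzero(d["pixels"]); print(n,round(d["conf"],2),np.round(np.array(d["xy"])*[512,384]),xs.min(),xs.max(),ys.min(),ys.max(),len(xs))
pickle.dump((p,o),open(f"{nm}.pkl","wb"))
E
python3 look.py w1 deck drums crates cabinet car
```

```text
C [ 0.404 -0.072  0.423] axis [-0.01   0.276 -0.961]
deck 0.74 [132. 121.] 47 258 33 260 25971
drums 0.92 [322.  23.] 294 350 0 57 2239
drums 0.71 [199. 125.] 172 225 103 150 2391
drums 0.59 [205. 176.] 180 227 151 202 1758
crates 0.88 [199. 127.] 171 226 103 150 2455
crates 0.33 [191. 315.] 140 234 300 326 1913
cabinet 0.8 [208. 227.] 182 230 190 258 2564
car 0.98 [157. 171.] 129 187 119 216 4370
```

View pics/w1.png

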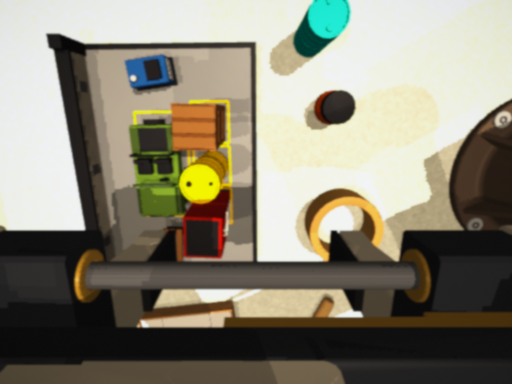

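The wrist view shows the crates' top at (197,127), the drums' top at (200,184) and the cabinet's top at (204,237). The car is at (157,171), with the generator at (150,72). The gripper hides the lower third.

```bash
cat > m3.py <<'E'
from h import *
import pickle
P,o=pickle.load(open("m1.pkl","rb")); p,w=pickle.load(open("w1.pkl","rb"))
dk=[.5043,.0033,.0438]; R=np.array([[np.cos(dk[2]),-np.sin(dk[2])],[np.sin(dk[2]),np.cos(dk[2])]])
for n,y in[("cabinet",.056),("drums",0),("crates",-.056)]: print("mark",n,(R@[-.05,y]+dk[:2]).round(4))
g=lambda n,k,i=0:(P[k],o[n,k][i][1])
x,f=fit("deck",[g("deck","top")],dk);print("deck",x.round(4))
for n,i,q in[("drums",2,[.453,.003,0]),("crates",0,[.455,-.055,.04]),("cabinet",0,[.455,.056,.04])]:
    m=w[n][i][1]
    x,f=fit(n,[(p,m)],q,.025); print(n,"w",x.round(4),round(f,3))
    if n!="cabinet": x,f=fit(n,[(p,m),g(n,"top"),g(n,"side")],q,.025); print(n,"all",x.round(4),round(f,3))
# top-face circle/rect by colour in wrist picture
hsv=cv2.cvtColor(p["color"],cv2.COLOR_RGB2HSV)
print(hsv[184,200],hsv[237,204])
u=proj(p,[[.4524,.0033,.133]]);print(u)
d=w["drums"][2][1].astype(np.uint8)
E
python3 m3.py
```

```text
mark cabinet [0.4519 0.0571]
mark drums [0.4543 0.0011]
mark crates [ 0.4568 -0.0548]
deck [0.5043 0.0028 0.0462]
drums w [4.533e-01 2.000e-04 3.710e-02] 0.027
drums all [0.4526 0.0008 0.0996] 0.198
crates w [ 0.4587 -0.0544  0.015 ] 0.025
crates all [ 0.4586 -0.0543  0.0364] 0.074
cabinet w [0.4504 0.0586 0.0915] 0.089
[ 30 255 244] [ 6 44 29]
[[200.3348932  186.51088258]]
```

Fits agree with the mark positions to about 2 mm. I'll grip along deck x, with the fingertips above the car's windscreen, and take the crates first to the far end of the tray.

Run:
```python
from pl import *
go([.4587,-.0545,.25,-87.6],[.4587,-.0545,.162,-87.6])
print("lift+carry")
go([.4587,-.0545,.27,-87.6],[.480,-.403,.27,-94.4],[.480,-.403,.15,-94.4],[.480,-.403,.142,-94.4])
```

```text
[[[0.015,-0.014,0.02],0.0],[[0.03,-0.028,0.04],0.0],[[0.045,-0.042,0.06],0.0],[[0.06,-0.056,0.08],0.001],[[0.075,-0.071,0.1],0.001]]
[[[0.0,0.0,0.022],0.0],[[0.0,0.0,0.044],0.0],[[0.0,0.0,0.066],0.0],[[0.0,0.0,0.088],0.0],[[0.0,0.0,0.11],0.0]]
end [0.459, -0.0543, 0.1624, -87.62]
lift+carry
[[[0.0,0.0,-0.027],0.0],[[0.0,0.0,-0.054],0.0],[[0.0,0.0,-0.081],0.0],[[0.0,0.0,-0.108],0.0],[[0.0,0.0,-0.135],0.0]]
[[[0.044,-0.001,0.0],0.008],[[0.087,-0.002,0.0],0.015],[[0.131,-0.002,0.0],0.023],[[0.175,-0.003,0.0],0.03],[[0.218,-0.004,0.0],0.038]]
[[[0.044,-0.003,0.0],0.007],[[0.087,-0.007,0.0],0.015],[[0.131,-0.01,0.0],0.022],[[0.174,-0.014,0.0],0.03],[[0.218,-0.017,0.0],0.037]]
[[[0.0,0.0,0.03],0.0],[[0.0,0.0,0.06],0.0],[[0.0,0.0,0.09],0.0],[[0.0,0.0,0.12],0.0],[[0.0,0.0,0.15],0.0]]
[[[0.0,0.0,0.002],0.0],[[0.0,0.0,0.004],0.0],[[0.0,0.0,0.006],0.0],[[0.0,0.0,0.008],0.0],[[0.0,0.0,0.01],0.0]]
end [0.4799, -0.403, 0.1424, -94.37]
```

>>> send_rows([
  [[0.015,-0.014,0.02],0.0],
  [[0.03,-0.028,0.04],0.0],
  [[0.045,-0.042,0.06],0.0],
  [[0.06,-0.056,0.08],0.001],
  [[0.075,-0.071,0.1],0.001],
], gripper=1)

```text
clock: 3.48
tool_pos: [0.4597, -0.0529, 0.2499]
orientation: [-180.0, 0.0, -87.4]
force: [-0.3, 0.1, -0.1]
opening: 0.0876
gripper_force: 0.0
```

>>> send_rows([
  [[0,0,0.022],0],
  [[0,0,0.044],0],
  [[0,0,0.066],0],
  [[0,0,0.088],0],
  [[0,0,0.11],0],
])

```text
clock: 3.9
tool_pos: [0.4593, -0.0524, 0.1618]
orientation: [-180.0, 0.0, -87.4]
force: [0.7, -0.3, -0.9]
opening: 0.0877
gripper_force: 0.0
```

>>> send_rows([
  [[0,0,0],0],
  [[0,0,0],0],
  [[0,0,0],0],
  [[0,0,0],0],
  [[0,0,0],0],
], gripper=0)

```text
clock: 4.32
tool_pos: [0.4598, -0.0535, 0.1636]
orientation: [-179.9, 0.0, -87.6]
force: [-0.7, 0.3, 0.7]
opening: 0.0598
gripper_force: 0.0
```

>>> send_rows([
  [[0,0,0],0],
  [[0,0,0],0],
  [[0,0,0],0],
  [[0,0,0],0],
  [[0,0,0],0],
])

```text
clock: 4.73
tool_pos: [0.4592, -0.054, 0.1628]
orientation: [-180.0, -0.0, -87.6]
force: [-1.1, 0.8, 3.5]
opening: 0.0395
gripper_force: 29.8
```

>>> send_rows([
  [[0,0,-0.027],0],
  [[0,0,-0.054],0],
  [[0,0,-0.081],0],
  [[0,0,-0.108],0],
  [[0,0,-0.135],0],
])

```text
clock: 5.15
tool_pos: [0.4587, -0.054, 0.2713]
orientation: [180.0, 0.0, -87.6]
force: [0.8, 0.2, -1.7]
opening: 0.0402
gripper_force: 29.8
```

>>> send_rows([
  [[0.044,-0.001,0],0.008],
  [[0.087,-0.002,0],0.015],
  [[0.131,-0.002,0],0.023],
  [[0.175,-0.003,0],0.03],
  [[0.218,-0.004,0],0.038],
])

```text
clock: 5.57
tool_pos: [0.4692, -0.2295, 0.2704]
orientation: [180.0, 0.0, -91.0]
force: [1.0, 0.3, -1.1]
opening: 0.0395
gripper_force: 29.9
```

>>> send_rows([
  [[0.044,-0.003,0],0.007],
  [[0.087,-0.007,0],0.015],
  [[0.131,-0.01,0],0.022],
  [[0.174,-0.014,0],0.03],
  [[0.218,-0.017,0],0.037],
])

```text
clock: 5.98
tool_pos: [0.4797, -0.4043, 0.2699]
orientation: [180.0, 0.0, -94.4]
force: [1.9, 0.6, -1.0]
opening: 0.0398
gripper_force: 29.9
```

>>> send_rows([
  [[0,0,0.03],0],
  [[0,0,0.06],0],
  [[0,0,0.09],0],
  [[0,0,0.12],0],
  [[0,0,0.15],0],
])

```text
clock: 6.4
tool_pos: [0.4796, -0.4026, 0.1489]
orientation: [180.0, 0.0, -94.4]
force: [-0.4, -0.3, -1.6]
opening: 0.0403
gripper_force: 29.9
```

>>> send_rows([
  [[0,0,0.002],0],
  [[0,0,0.004],0],
  [[0,0,0.006],0],
  [[0,0,0.008],0],
  [[0,0,0.01],0],
])

```text
clock: 6.82
tool_pos: [0.4809, -0.403, 0.1441]
orientation: [-179.9, -0.1, -94.3]
force: [0.8, 0.6, -0.8]
opening: 0.0396
gripper_force: 29.9
```

Run:
```python
from pl import *
go([.480,-.403,.27,-94.4],[.4533,.0006,.27,-87.5],[.4533,.0006,.162,-87.5])
print("lift+carry")
go([.4533,.0006,.27,-87.5],[.485,-.341,.27,-94.4],[.485,-.341,.15,-94.4],[.485,-.341,.1415,-94.4])
```

```text
[[[0.0,0.0,-0.032],0.0],[[0.0,0.0,-0.064],0.0],[[0.0,0.0,-0.096],0.0],[[0.0,0.0,-0.128],0.0],[[0.0,0.0,-0.16],0.0]]
[[[-0.033,0.005,0.0],-0.005],[[-0.067,0.01,0.0],-0.01],[[-0.1,0.014,0.0],-0.015],[[-0.133,0.019,0.0],-0.02],[[-0.167,0.024,0.0],-0.025]]
[[[-0.034,0.003,0.0],-0.005],[[-0.067,0.007,0.0],-0.01],[[-0.101,0.01,0.0],-0.015],[[-0.134,0.014,0.0],-0.021],[[-0.168,0.017,0.0],-0.026]]
[[[-0.034,0.002,0.0],-0.005],[[-0.067,0.004,0.0],-0.01],[[-0.101,0.006,0.0],-0.015],[[-0.134,0.009,0.0],-0.02],[[-0.168,0.011,0.0],-0.025]]
[[[0.0,0.0,0.027],0.0],[[0.0,0.0,0.054],0.0],[[0.0,0.0,0.081],0.0],[[0.0,0.0,0.108],0.0],[[0.0,0.0,0.135],0.0]]
end [0.453, 0.0008, 0.1624, -87.53]
lift+carry
[[[0.0,0.0,-0.027],0.0],[[0.0,0.0,-0.054],0.0],[[0.0,0.0,-0.081],0.0],[[0.0,0.0,-0.108],0.0],[[0.0,0.0,-0.135],0.0]]
[[[0.043,-0.002,0.0],0.008],[[0.086,-0.004,0.0],0.015],[[0.129,-0.006,0.0],0.023],[[0.171,-0.009,0.0],0.031],[[0.214,-0.011,0.0],0.038]]
[[[0.043,-0.005,0.0],0.008],[[0.085,-0.009,0.0],0.015],[[0.128,-0.014,0.0],0.023],[[0.171,-0.019,0.0],0.031],[[0.214,-0.023,0.0],0.038]]
[[[0.0,0.0,0.03],0.0],[[0.0,0.0,0.06],0.0],[[0.0,0.0,0.09],0.0],[[0.0,0.0,0.12],0.0],[[0.0,0.0,0.15],0.0]]
[[[0.0,0.0,0.002],0.0],[[0.0,0.0,0.004],0.0],[[0.0,0.0,0.007],0.0],[[0.0,0.0,0.009],0.0],[[0.0,0.0,0.011],0.0]]
end [0.4847, -0.3413, 0.1416, -94.37]
```

>>> send_rows([
  [[0,0,0],0],
  [[0,0,0],0],
  [[0,0,0],0],
  [[0,0,0],0],
  [[0,0,0],0],
], gripper=1)

```text
clock: 7.23
tool_pos: [0.4802, -0.4027, 0.1429]
orientation: [-180.0, -0.0, -94.4]
force: [-0.1, 0.3, -0.2]
opening: 0.0676
gripper_force: 0.0
```

>>> send_rows([
  [[0,0,0],0],
  [[0,0,0],0],
  [[0,0,0],0],
  [[0,0,0],0],
  [[0,0,0],0],
])

```text
clock: 7.65
tool_pos: [0.4801, -0.4026, 0.1426]
orientation: [-180.0, -0.0, -94.4]
force: [0.4, -0.1, 0.4]
opening: 0.0874
gripper_force: 0.0
```

>>> send_rows([
  [[0,0,-0.032],0],
  [[0,0,-0.064],0],
  [[0,0,-0.096],0],
  [[0,0,-0.128],0],
  [[0,0,-0.16],0],
])

```text
clock: 8.07
tool_pos: [0.4799, -0.4025, 0.2718]
orientation: [180.0, 0.0, -94.4]
force: [0.5, -0.3, 0.1]
opening: 0.0873
gripper_force: 0.0
```

>>> send_rows([
  [[-0.033,0.005,0],-0.005],
  [[-0.067,0.01,0],-0.01],
  [[-0.1,0.014,0],-0.015],
  [[-0.133,0.019,0],-0.02],
  [[-0.167,0.024,0],-0.025],
])

```text
clock: 8.48
tool_pos: [0.4708, -0.2669, 0.2706]
orientation: [-180.0, -0.0, -92.1]
force: [0.1, 0.0, -0.3]
opening: 0.0879
gripper_force: 0.0
```

>>> send_rows([
  [[-0.034,0.003,0],-0.005],
  [[-0.067,0.007,0],-0.01],
  [[-0.101,0.01,0],-0.015],
  [[-0.134,0.014,0],-0.021],
  [[-0.168,0.017,0],-0.026],
])

```text
clock: 8.9
tool_pos: [0.462, -0.132, 0.2707]
orientation: [-180.0, 0.0, -89.7]
force: [0.7, 0.4, -0.1]
opening: 0.0876
gripper_force: 0.0
```

>>> send_rows([
  [[-0.034,0.002,0],-0.005],
  [[-0.067,0.004,0],-0.01],
  [[-0.101,0.006,0],-0.015],
  [[-0.134,0.009,0],-0.02],
  [[-0.168,0.011,0],-0.025],
])

```text
clock: 9.32
tool_pos: [0.4527, 0.0024, 0.2708]
orientation: [-180.0, 0.0, -87.5]
force: [0.9, 0.4, -1.0]
opening: 0.0874
gripper_force: 0.0
```

>>> send_rows([
  [[0,0,0.027],0],
  [[0,0,0.054],0],
  [[0,0,0.081],0],
  [[0,0,0.108],0],
  [[0,0,0.135],0],
])

```text
clock: 9.73
tool_pos: [0.4531, 0.0014, 0.1619]
orientation: [-180.0, 0.0, -87.5]
force: [0.7, -0.1, -0.3]
opening: 0.0873
gripper_force: 0.0
```

>>> send_rows([
  [[0,0,0],0],
  [[0,0,0],0],
  [[0,0,0],0],
  [[0,0,0],0],
  [[0,0,0],0],
], gripper=0)

```text
clock: 10.15
tool_pos: [0.4538, 0.0015, 0.1639]
orientation: [-179.9, 0.0, -87.5]
force: [-0.2, 0.5, 0.4]
opening: 0.0601
gripper_force: 0.0
```

>>> send_rows([
  [[0,0,0],0],
  [[0,0,0],0],
  [[0,0,0],0],
  [[0,0,0],0],
  [[0,0,0],0],
])

```text
clock: 10.57
tool_pos: [0.4533, 0.0013, 0.1629]
orientation: [-180.0, 0.0, -87.5]
force: [-1.1, 0.7, 4.7]
opening: 0.0394
gripper_force: 30.0
```

>>> send_rows([
  [[0,0,-0.027],0],
  [[0,0,-0.054],0],
  [[0,0,-0.081],0],
  [[0,0,-0.108],0],
  [[0,0,-0.135],0],
])

```text
clock: 10.98
tool_pos: [0.4527, 0.0011, 0.2714]
orientation: [180.0, 0.0, -87.5]
force: [0.6, 0.6, -2.1]
opening: 0.0395
gripper_force: 30.0
```

>>> send_rows([
  [[0.043,-0.002,0],0.008],
  [[0.086,-0.004,0],0.015],
  [[0.129,-0.006,0],0.023],
  [[0.171,-0.009,0],0.031],
  [[0.214,-0.011,0],0.038],
])

```text
clock: 11.4
tool_pos: [0.4691, -0.1708, 0.2705]
orientation: [180.0, 0.0, -90.9]
force: [1.4, 1.1, -0.1]
opening: 0.0398
gripper_force: 30.0
```

>>> send_rows([
  [[0.043,-0.005,0],0.008],
  [[0.085,-0.009,0],0.015],
  [[0.128,-0.014,0],0.023],
  [[0.171,-0.019,0],0.031],
  [[0.214,-0.023,0],0.038],
])

```text
clock: 11.82
tool_pos: [0.4847, -0.3426, 0.2701]
orientation: [180.0, 0.0, -94.4]
force: [0.9, 0.6, -1.3]
opening: 0.0394
gripper_force: 30.0
```

>>> send_rows([
  [[0,0,0.03],0],
  [[0,0,0.06],0],
  [[0,0,0.09],0],
  [[0,0,0.12],0],
  [[0,0,0.15],0],
])

```text
clock: 12.23
tool_pos: [0.4845, -0.341, 0.1491]
orientation: [180.0, 0.0, -94.4]
force: [-0.1, 0.3, -0.6]
opening: 0.0393
gripper_force: 30.0
```

>>> send_rows([
  [[0,0,0.002],0],
  [[0,0,0.004],0],
  [[0,0,0.007],0],
  [[0,0,0.009],0],
  [[0,0,0.011],0],
])

```text
clock: 12.65
tool_pos: [0.4857, -0.3411, 0.1431]
orientation: [-179.9, -0.0, -94.3]
force: [0.1, 0.4, 0.2]
opening: 0.0397
gripper_force: 30.0
```

>>> send_rows([
  [[0,0,0],0],
  [[0,0,0],0],
  [[0,0,0],0],
  [[0,0,0],0],
  [[0,0,0],0],
], gripper=1)

```text
clock: 13.07
tool_pos: [0.485, -0.3409, 0.142]
orientation: [-180.0, -0.0, -94.4]
force: [0.1, 0.6, 0.5]
opening: 0.0672
gripper_force: 0.0
```

>>> send_rows([
  [[0,0,0],0],
  [[0,0,0],0],
  [[0,0,0],0],
  [[0,0,0],0],
  [[0,0,0],0],
])

```text
clock: 13.48
tool_pos: [0.4849, -0.3409, 0.1417]
orientation: [180.0, 0.0, -94.4]
force: [0.1, -0.6, 0.4]
opening: 0.0871
gripper_force: 0.0
```

Run:
```python
from pl import *
go([.485,-.341,.27,-94.4],[.4513,.0573,.27,-87.5],[.4513,.0573,.162,-87.5])
print("lift+carry")
go([.4513,.0573,.27,-87.5],[.490,-.279,.27,-94.4],[.490,-.279,.15,-94.4],[.490,-.279,.1415,-94.4])
```

```text
[[[0.0,0.0,-0.032],0.0],[[0.0,0.0,-0.064],0.0],[[0.0,0.0,-0.096],0.0],[[0.0,0.0,-0.128],0.0],[[0.0,0.0,-0.161],0.0]]
[[[-0.033,0.005,0.0],-0.005],[[-0.066,0.011,0.0],-0.01],[[-0.099,0.016,0.0],-0.015],[[-0.132,0.021,0.0],-0.02],[[-0.165,0.027,0.0],-0.025]]
[[[-0.033,0.004,0.0],-0.005],[[-0.066,0.008,0.0],-0.01],[[-0.099,0.012,0.0],-0.015],[[-0.132,0.016,0.0],-0.021],[[-0.165,0.02,0.0],-0.026]]
[[[-0.033,0.003,0.0],-0.005],[[-0.066,0.005,0.0],-0.01],[[-0.1,0.008,0.0],-0.015],[[-0.133,0.01,0.0],-0.02],[[-0.166,0.013,0.0],-0.025]]
[[[0.0,0.0,0.027],0.0],[[0.0,0.0,0.054],0.0],[[0.0,0.0,0.081],0.0],[[0.0,0.0,0.108],0.0],[[0.0,0.0,0.135],0.0]]
end [0.4513, 0.0572, 0.1624, -87.53]
lift+carry
[[[0.0,0.0,-0.027],0.0],[[0.0,0.0,-0.054],0.0],[[0.0,0.0,-0.081],0.0],[[0.0,0.0,-0.108],0.0],[[0.0,0.0,-0.135],0.0]]
[[[0.042,-0.003,0.0],0.008],[[0.084,-0.006,0.0],0.015],[[0.127,-0.009,0.0],0.023],[[0.169,-0.012,0.0],0.031],[[0.211,-0.015,0.0],0.038]]
[[[0.042,-0.006,0.0],0.008],[[0.084,-0.011,0.0],0.015],[[0.126,-0.017,0.0],0.023],[[0.168,-0.022,0.0],0.031],[[0.21,-0.028,0.0],0.038]]
[[[0.0,0.0,0.03],0.0],[[0.0,0.0,0.06],0.0],[[0.0,0.0,0.09],0.0],[[0.0,0.0,0.12],0.0],[[0.0,0.0,0.15],0.0]]
[[[0.0,0.0,0.002],0.0],[[0.0,0.0,0.004],0.0],[[0.0,0.0,0.007],0.0],[[0.0,0.0,0.009],0.0],[[0.0,0.0,0.011],0.0]]
end [0.4901, -0.2793, 0.1416, -94.37]
```

>>> send_rows([
  [[0,0,-0.032],0],
  [[0,0,-0.064],0],
  [[0,0,-0.096],0],
  [[0,0,-0.128],0],
  [[0,0,-0.161],0],
])

```text
clock: 13.9
tool_pos: [0.4847, -0.3408, 0.2717]
orientation: [180.0, 0.0, -94.4]
force: [0.7, -0.4, -0.0]
opening: 0.0872
gripper_force: 0.0
```

>>> send_rows([
  [[-0.033,0.005,0],-0.005],
  [[-0.066,0.011,0],-0.01],
  [[-0.099,0.016,0],-0.015],
  [[-0.132,0.021,0],-0.02],
  [[-0.165,0.027,0],-0.025],
])

```text
clock: 14.32
tool_pos: [0.4731, -0.2066, 0.2706]
orientation: [-180.0, 0.0, -92.1]
force: [-0.1, -0.2, -0.4]
opening: 0.0874
gripper_force: 0.0
```

>>> send_rows([
  [[-0.033,0.004,0],-0.005],
  [[-0.066,0.008,0],-0.01],
  [[-0.099,0.012,0],-0.015],
  [[-0.132,0.016,0],-0.021],
  [[-0.165,0.02,0],-0.026],
])

```text
clock: 14.73
tool_pos: [0.4619, -0.074, 0.2707]
orientation: [-180.0, 0.0, -89.7]
force: [-0.2, -0.3, -0.8]
opening: 0.0876
gripper_force: 0.0
```

>>> send_rows([
  [[-0.033,0.003,0],-0.005],
  [[-0.066,0.005,0],-0.01],
  [[-0.1,0.008,0],-0.015],
  [[-0.133,0.01,0],-0.02],
  [[-0.166,0.013,0],-0.025],
])

```text
clock: 15.15
tool_pos: [0.451, 0.0589, 0.2708]
orientation: [-180.0, 0.0, -87.5]
force: [0.6, 0.3, -0.4]
opening: 0.0876
gripper_force: 0.0
```

>>> send_rows([
  [[0,0,0.027],0],
  [[0,0,0.054],0],
  [[0,0,0.081],0],
  [[0,0,0.108],0],
  [[0,0,0.135],0],
])

```text
clock: 15.57
tool_pos: [0.4513, 0.0577, 0.1619]
orientation: [-180.0, 0.0, -87.5]
force: [-0.1, -0.0, -0.3]
opening: 0.0878
gripper_force: 0.0
```

>>> send_rows([
  [[0,0,0],0],
  [[0,0,0],0],
  [[0,0,0],0],
  [[0,0,0],0],
  [[0,0,0],0],
], gripper=0)

```text
clock: 15.98
tool_pos: [0.452, 0.0579, 0.1639]
orientation: [-179.9, 0.1, -87.5]
force: [0.0, -0.4, -0.1]
opening: 0.0601
gripper_force: 0.0
```

>>> send_rows([
  [[0,0,0],0],
  [[0,0,0],0],
  [[0,0,0],0],
  [[0,0,0],0],
  [[0,0,0],0],
])

```text
clock: 16.4
tool_pos: [0.4515, 0.0577, 0.1629]
orientation: [-180.0, 0.0, -87.5]
force: [-1.2, 1.1, 4.6]
opening: 0.0402
gripper_force: 29.8
```

>>> send_rows([
  [[0,0,-0.027],0],
  [[0,0,-0.054],0],
  [[0,0,-0.081],0],
  [[0,0,-0.108],0],
  [[0,0,-0.135],0],
])

```text
clock: 16.82
tool_pos: [0.451, 0.0575, 0.2714]
orientation: [180.0, -0.0, -87.5]
force: [-0.1, 0.6, -0.9]
opening: 0.04
gripper_force: 29.8
```

>>> send_rows([
  [[0.042,-0.003,0],0.008],
  [[0.084,-0.006,0],0.015],
  [[0.127,-0.009,0],0.023],
  [[0.169,-0.012,0],0.031],
  [[0.211,-0.015,0],0.038],
])

```text
clock: 17.23
tool_pos: [0.4703, -0.1119, 0.2705]
orientation: [180.0, 0.0, -90.9]
force: [0.3, 1.1, -1.4]
opening: 0.0403
gripper_force: 29.8
```

>>> send_rows([
  [[0.042,-0.006,0],0.008],
  [[0.084,-0.011,0],0.015],
  [[0.126,-0.017,0],0.023],
  [[0.168,-0.022,0],0.031],
  [[0.21,-0.028,0],0.038],
])

```text
clock: 17.65
tool_pos: [0.4899, -0.2806, 0.2701]
orientation: [180.0, 0.0, -94.4]
force: [0.3, 1.3, -1.5]
opening: 0.04
gripper_force: 29.8
```

>>> send_rows([
  [[0,0,0.03],0],
  [[0,0,0.06],0],
  [[0,0,0.09],0],
  [[0,0,0.12],0],
  [[0,0,0.15],0],
])

```text
clock: 18.07
tool_pos: [0.4899, -0.279, 0.1491]
orientation: [180.0, 0.0, -94.4]
force: [-0.3, -0.1, -1.9]
opening: 0.0398
gripper_force: 29.8
```

>>> send_rows([
  [[0,0,0.002],0],
  [[0,0,0.004],0],
  [[0,0,0.007],0],
  [[0,0,0.009],0],
  [[0,0,0.011],0],
])

```text
clock: 18.48
tool_pos: [0.4911, -0.279, 0.143]
orientation: [-179.9, -0.0, -94.3]
force: [0.1, -0.1, -0.9]
opening: 0.0401
gripper_force: 29.8
```

>>> send_rows([
  [[0,0,0],0],
  [[0,0,0],0],
  [[0,0,0],0],
  [[0,0,0],0],
  [[0,0,0],0],
], gripper=1)

```text
clock: 18.9
tool_pos: [0.4904, -0.2789, 0.142]
orientation: [-180.0, -0.0, -94.4]
force: [-0.5, -0.2, -1.2]
opening: 0.0678
gripper_force: 0.0
```

>>> send_rows([
  [[0,0,0],0],
  [[0,0,0],0],
  [[0,0,0],0],
  [[0,0,0],0],
  [[0,0,0],0],
])

```text
clock: 19.32
tool_pos: [0.4903, -0.2789, 0.1417]
orientation: [180.0, -0.0, -94.4]
force: [0.3, -0.3, -0.3]
opening: 0.0873
gripper_force: 0.0
```

Run:
```python
from pl import *
go([.490,-.279,.27,-94.4],[.45,.09,.33,-87.5])
```

```text
[[[0.0,0.0,-0.032],0.0],[[0.0,0.0,-0.064],0.0],[[0.0,0.0,-0.096],0.0],[[0.0,0.0,-0.128],0.0],[[0.0,0.0,-0.161],0.0]]
[[[-0.046,0.009,-0.007],-0.008],[[-0.091,0.017,-0.015],-0.015],[[-0.137,0.026,-0.022],-0.023],[[-0.183,0.034,-0.03],-0.031],[[-0.228,0.043,-0.037],-0.038]]
[[[-0.046,0.006,-0.008],-0.008],[[-0.092,0.011,-0.015],-0.015],[[-0.138,0.017,-0.023],-0.023],[[-0.184,0.023,-0.03],-0.031],[[-0.231,0.028,-0.038],-0.038]]
end [0.4504, 0.0904, 0.3304, -87.53]
```

>>> send_rows([
  [[0,0,-0.032],0],
  [[0,0,-0.064],0],
  [[0,0,-0.096],0],
  [[0,0,-0.128],0],
  [[0,0,-0.161],0],
])

```text
clock: 19.73
tool_pos: [0.49, -0.2788, 0.2717]
orientation: [180.0, 0.0, -94.4]
force: [0.6, -1.0, -0.3]
opening: 0.0875
gripper_force: 0.0
```

>>> send_rows([
  [[-0.046,0.009,-0.007],-0.008],
  [[-0.091,0.017,-0.015],-0.015],
  [[-0.137,0.026,-0.022],-0.023],
  [[-0.183,0.034,-0.03],-0.031],
  [[-0.228,0.043,-0.037],-0.038],
])

```text
clock: 20.15
tool_pos: [0.4693, -0.093, 0.3007]
orientation: [-180.0, 0.0, -90.9]
force: [1.3, 0.2, 0.7]
opening: 0.0878
gripper_force: 0.0
```

>>> send_rows([
  [[-0.046,0.006,-0.008],-0.008],
  [[-0.092,0.011,-0.015],-0.015],
  [[-0.138,0.017,-0.023],-0.023],
  [[-0.184,0.023,-0.03],-0.031],
  [[-0.231,0.028,-0.038],-0.038],
])

```text
clock: 20.57
tool_pos: [0.4496, 0.0923, 0.3311]
orientation: [-180.0, 0.0, -87.5]
force: [0.5, 0.6, 0.1]
opening: 0.0874
gripper_force: 0.0
```

```bash
python3 look.py w2 deck car bench generator
python3 - <<'E'
from h import *
for k in("top","side"):
    p=ctrl.snapshot(k); cv2.imwrite(f"pics/{k}1.png",p["color"][...,::-1])
E
```

```text
C [0.454 0.019 0.423] axis [-0.012  0.275 -0.961]
deck 0.6 [221. 101.] 96 303 0 223 33402
car 0.78 [198.  91.] 170 225 34 146 5343
bench 0.87 [207. 192.] 194 220 163 219 1349
generator 0.61 [193.   1.] 174 217 0 9 314
```

View pics/w2.png

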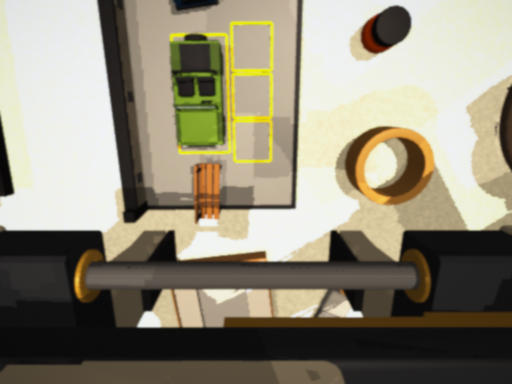

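View pics/side1.png

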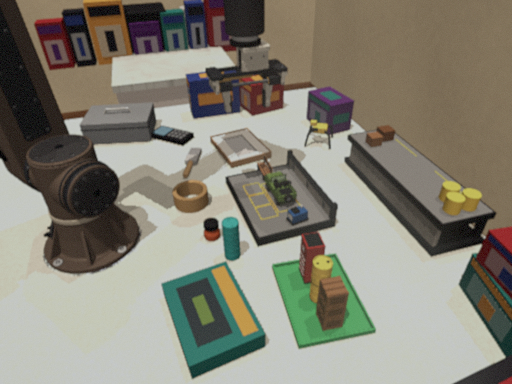

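The wrist view shows the car alone in its bay at (198,91), rows 34–146, and the three marks empty. The bench at (207,192) is undisturbed. The side view shows the cabinet, drums and crates upright in the tray at about (313,257), (321,280) and (331,302).

Run:
```python
from h import *
import pickle
p,w=pickle.load(open("w2.pkl","rb"))
M["car"]=np.array(box(.118,.054,0,.042)); m=w["car"][0][1]
print(fit("car",[(p,m)],[.517,.004,1.61],.025))
# colour-based cross-check
hsv=cv2.cvtColor(p["color"],cv2.COLOR_RGB2HSV)
g=cv2.inRange(hsv,(35,80,30),(60,255,255)); g[230:]=0
c=max(cv2.findContours(g,0,2)[0],key=cv2.contourArea); r=cv2.minAreaRect(c); print(r,cv2.boxPoints(r).round(0).tolist())
print(back(p,cv2.boxPoints(r),.067).round(4), back(p,[r[0]],.067))
b=[[171,34],[228,35],[179,153],[231,152]]; print(back(p,b,.025).round(4))
```

```text
(array([0.5164948 , 0.00299042, 1.62377251]), np.float64(0.03858260925810142))
((198.00344848632812, 92.55862426757812), (106.46302795410156, 50.20732879638672), 86.633544921875) [[170.0, 41.0], [220.0, 38.0], [226.0, 144.0], [176.0, 147.0]]
[[ 0.5453 -0.049 ]
 [ 0.4916 -0.0542]
 [ 0.4826  0.0583]
 [ 0.5415  0.0643]] [[0.51538828 0.00223448]]
[[ 0.5545 -0.0645]
 [ 0.4865 -0.0664]
 [ 0.5482  0.0772]
 [ 0.4795  0.0729]]
```

Car at (0.516, 0.003), yaw about 93°. I'll take one close look at the carton before gripping it.

Run:
```python
from pl import *
go([.43,.445,.33,-81.5])
```

```text
[[[-0.044,0.001,0.0],-0.007],[[-0.089,0.001,0.0],-0.013],[[-0.133,0.002,0.0],-0.02],[[-0.178,0.003,0.0],-0.027],[[-0.222,0.003,0.0],-0.034]]
[[[-0.044,-0.002,0.0],-0.007],[[-0.089,-0.003,0.0],-0.013],[[-0.133,-0.005,0.0],-0.02],[[-0.177,-0.007,0.0],-0.026],[[-0.222,-0.008,0.0],-0.033]]
end [0.4296, 0.4451, 0.3304, -81.5]
```

>>> send_rows([
  [[-0.044,0.001,0],-0.007],
  [[-0.089,0.001,0],-0.013],
  [[-0.133,0.002,0],-0.02],
  [[-0.178,0.003,0],-0.027],
  [[-0.222,0.003,0],-0.034],
])

```text
clock: 21.33
tool_pos: [0.4406, 0.2683, 0.3305]
orientation: [-180.0, -0.0, -84.6]
force: [1.9, -0.6, -0.8]
opening: 0.0877
gripper_force: 0.0
```

>>> send_rows([
  [[-0.044,-0.002,0],-0.007],
  [[-0.089,-0.003,0],-0.013],
  [[-0.133,-0.005,0],-0.02],
  [[-0.177,-0.007,0],-0.026],
  [[-0.222,-0.008,0],-0.033],
])

```text
clock: 21.75
tool_pos: [0.4305, 0.4458, 0.3302]
orientation: [180.0, -0.0, -81.6]
force: [0.6, 0.1, 0.7]
opening: 0.0879
gripper_force: 0.0
```

```bash
python3 look.py w3 carton
python3 - <<'E'
from h import *
import pickle
p,w=pickle.load(open("w3.pkl","rb"))
if w["carton"]: print(fit("carton",[(p,w["carton"][0][1])],[.48,.336,.147]))
E
```

```text
C [0.442 0.373 0.423] axis [-0.041  0.272 -0.962]
carton 0.6 [225.  75.] 158 286 0 156 19034
(array([0.48169343, 0.33660855, 0.16114184]), np.float64(0.010434810761809188))
```

View pics/w3.png

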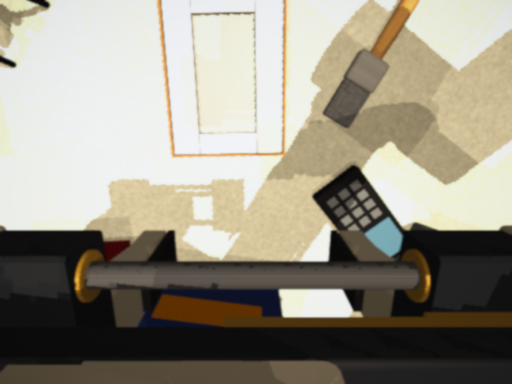

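The wrist view shows the pocket with corners near (192,13), (255,13), (255,132) and (199,134), and the carton's near edge at row 155. I'll check the centre from the pocket corners.

Run:
```python
from h import *
from pl import *
import pickle
p,w=pickle.load(open("w3.pkl","rb"))
for z in(.013,.021):
    b=back(p,[[192,13],[255,13],[255,132],[199,134]],z); print(z,b.round(4).tolist(),b.mean(0).round(4))
    l=(b[0]+b[1])/2-(b[2]+b[3])/2; print(np.linalg.norm(l),np.linalg.norm(b[0]-b[1]),np.degrees(np.arctan2(-l[1],-l[0])))
go([.516,.003,.25,-87.2],[.516,.003,.106,-87.2])
```

```text
0.013 [[0.5304, 0.2715], [0.4552, 0.2604], [0.4343, 0.3995], [0.508, 0.413]] [0.482  0.3361]
0.14198114782865215 0.07598838315930313 98.78194810108461
0.021 [[0.5287, 0.2735], [0.455, 0.2626], [0.4344, 0.399], [0.5067, 0.4122]] [0.4812 0.3368]
0.13920820851938184 0.07450430461836453 98.78194810108458
[[[0.038,-0.002,0.007],0.004],[[0.075,-0.003,0.013],0.008],[[0.113,-0.005,0.02],0.013],[[0.15,-0.007,0.027],0.017],[[0.188,-0.008,0.033],0.021]]
[[[0.037,-0.003,0.007],0.004],[[0.075,-0.006,0.013],0.008],[[0.112,-0.009,0.02],0.013],[[0.15,-0.012,0.027],0.017],[[0.187,-0.015,0.034],0.021]]
[[[0.037,-0.004,0.007],0.004],[[0.074,-0.008,0.013],0.009],[[0.112,-0.012,0.02],0.013],[[0.149,-0.017,0.027],0.017],[[0.186,-0.021,0.033],0.021]]
[[[0.0,0.0,0.036],0.0],[[0.0,0.0,0.072],0.0],[[0.0,0.0,0.108],0.0],[[0.0,0.0,0.144],0.0],[[0.0,0.0,0.181],0.0]]
end [0.5163, 0.0032, 0.1056, -87.17]
```

>>> send_rows([
  [[0.038,-0.002,0.007],0.004],
  [[0.075,-0.003,0.013],0.008],
  [[0.113,-0.005,0.02],0.013],
  [[0.15,-0.007,0.027],0.017],
  [[0.188,-0.008,0.033],0.021],
])

```text
clock: 22.27
tool_pos: [0.4588, 0.2948, 0.3035]
orientation: [180.0, -0.0, -83.5]
force: [0.2, 0.4, -0.4]
opening: 0.0877
gripper_force: 0.0
```

>>> send_rows([
  [[0.037,-0.003,0.007],0.004],
  [[0.075,-0.006,0.013],0.008],
  [[0.112,-0.009,0.02],0.013],
  [[0.15,-0.012,0.027],0.017],
  [[0.187,-0.015,0.034],0.021],
])

```text
clock: 22.68
tool_pos: [0.4875, 0.1472, 0.2767]
orientation: [180.0, -0.0, -85.4]
force: [0.2, 1.2, 0.0]
opening: 0.0879
gripper_force: 0.0
```

>>> send_rows([
  [[0.037,-0.004,0.007],0.004],
  [[0.074,-0.008,0.013],0.009],
  [[0.112,-0.012,0.02],0.013],
  [[0.149,-0.017,0.027],0.017],
  [[0.186,-0.021,0.033],0.021],
])

```text
clock: 23.1
tool_pos: [0.516, 0.0004, 0.2502]
orientation: [180.0, -0.0, -87.3]
force: [0.7, 0.4, 0.3]
opening: 0.0877
gripper_force: 0.0
```

>>> send_rows([
  [[0,0,0.036],0],
  [[0,0,0.072],0],
  [[0,0,0.108],0],
  [[0,0,0.144],0],
  [[0,0,0.181],0],
])

```text
clock: 23.52
tool_pos: [0.5161, 0.0016, 0.1048]
orientation: [-180.0, 0.0, -87.3]
force: [1.2, -0.3, -0.6]
opening: 0.0878
gripper_force: 0.0
```

>>> send_rows([
  [[0,0,0],0],
  [[0,0,0],0],
  [[0,0,0],0],
  [[0,0,0],0],
  [[0,0,0],0],
], gripper=0)

```text
clock: 23.93
tool_pos: [0.5174, 0.0037, 0.1076]
orientation: [-179.8, 0.1, -87.2]
force: [-0.1, 0.1, -0.6]
opening: 0.0597
gripper_force: 0.0
```

>>> send_rows([
  [[0,0,0],0],
  [[0,0,0],0],
  [[0,0,0],0],
  [[0,0,0],0],
  [[0,0,0],0],
])

```text
clock: 24.35
tool_pos: [0.517, 0.0038, 0.1071]
orientation: [-179.9, 0.0, -87.1]
force: [-1.6, -0.3, 8.0]
opening: 0.0534
gripper_force: 30.0
```

Run:
```python
from pl import *
go([.516,.003,.24,-87.2],[.4815,.3365,.24,-81.1],[.4815,.3365,.11,-81.1],[.4815,.3365,.0955,-81.1])
```

```text
[[[0.0,0.0,-0.034],0.0],[[0.0,0.0,-0.067],0.0],[[0.0,0.0,-0.101],0.0],[[0.0,0.0,-0.134],0.0],[[0.0,0.0,-0.168],0.0]]
[[[-0.042,0.002,0.0],-0.007],[[-0.084,0.005,0.0],-0.013],[[-0.125,0.007,0.0],-0.02],[[-0.167,0.009,0.0],-0.027],[[-0.209,0.011,0.0],-0.034]]
[[[-0.042,0.0,0.0],-0.007],[[-0.084,0.0,0.0],-0.013],[[-0.126,0.0,0.0],-0.02],[[-0.168,0.001,0.0],-0.027],[[-0.21,0.001,0.0],-0.033]]
[[[0.0,0.0,0.033],0.0],[[0.0,0.0,0.065],0.0],[[0.0,0.0,0.098],0.0],[[0.0,0.0,0.13],0.0],[[0.0,0.0,0.163],0.0]]
[[[0.0,0.0,0.004],0.0],[[0.0,0.0,0.007],0.0],[[0.0,0.0,0.011],0.0],[[0.0,0.0,0.014],0.0],[[0.0,0.0,0.018],0.0]]
end [0.4812, 0.3368, 0.0952, -81.14]
```

>>> send_rows([
  [[0,0,-0.034],0],
  [[0,0,-0.067],0],
  [[0,0,-0.101],0],
  [[0,0,-0.134],0],
  [[0,0,-0.168],0],
])

```text
clock: 24.77
tool_pos: [0.5158, 0.0036, 0.2416]
orientation: [180.0, 0.0, -87.2]
force: [0.8, 0.5, -2.0]
opening: 0.0536
gripper_force: 30.0
```

>>> send_rows([
  [[-0.042,0.002,0],-0.007],
  [[-0.084,0.005,0],-0.013],
  [[-0.125,0.007,0],-0.02],
  [[-0.167,0.009,0],-0.027],
  [[-0.209,0.011,0],-0.034],
])

```text
clock: 25.18
tool_pos: [0.4985, 0.1715, 0.2406]
orientation: [-180.0, 0.0, -84.1]
force: [-0.1, -0.3, -2.3]
opening: 0.0539
gripper_force: 30.0
```

>>> send_rows([
  [[-0.042,0,0],-0.007],
  [[-0.084,0,0],-0.013],
  [[-0.126,0,0],-0.02],
  [[-0.168,0.001,0],-0.027],
  [[-0.21,0.001,0],-0.033],
])

```text
clock: 25.6
tool_pos: [0.4803, 0.3387, 0.2403]
orientation: [180.0, 0.0, -81.1]
force: [0.7, -0.0, -3.2]
opening: 0.0541
gripper_force: 30.0
```

>>> send_rows([
  [[0,0,0.033],0],
  [[0,0,0.065],0],
  [[0,0,0.098],0],
  [[0,0,0.13],0],
  [[0,0,0.163],0],
])

```text
clock: 26.02
tool_pos: [0.4809, 0.3373, 0.109]
orientation: [-180.0, 0.0, -81.1]
force: [0.4, 0.0, -2.1]
opening: 0.0541
gripper_force: 30.0
```

>>> send_rows([
  [[0,0,0.004],0],
  [[0,0,0.007],0],
  [[0,0,0.011],0],
  [[0,0,0.014],0],
  [[0,0,0.018],0],
])

```text
clock: 26.43
tool_pos: [0.4819, 0.3379, 0.0969]
orientation: [-179.9, 0.1, -81.1]
force: [-0.2, 0.1, -2.0]
opening: 0.0539
gripper_force: 30.0
```

>>> send_rows([
  [[0,0,0],0],
  [[0,0,0],0],
  [[0,0,0],0],
  [[0,0,0],0],
  [[0,0,0],0],
])

```text
clock: 26.85
tool_pos: [0.4813, 0.3372, 0.0956]
orientation: [-180.0, 0.0, -81.1]
force: [-0.2, -0.0, -2.3]
opening: 0.0538
gripper_force: 30.0
```

>>> send_rows([
  [[0,0,0.001],0],
  [[0,0,0.002],0],
  [[0,0,0.002],0],
  [[0,0,0.002],0],
  [[0,0,0.002],0],
])

```text
clock: 27.27
tool_pos: [0.4814, 0.3373, 0.0952]
orientation: [-180.0, 0.0, -81.1]
force: [-4.3, -1.8, 11.1]
opening: 0.0537
gripper_force: 30.0
```

>>> send_rows([
  [[0,0,0],0],
  [[0,0,0],0],
  [[0,0,0],0],
  [[0,0,0],0],
  [[0,0,0],0],
], gripper=0.85)

```text
clock: 27.68
tool_pos: [0.4813, 0.3371, 0.0936]
orientation: [180.0, -0.0, -81.1]
force: [0.0, -0.3, 0.7]
opening: 0.0738
gripper_force: 0.0
```

>>> send_rows([
  [[0,0,0],0],
  [[0,0,0],0],
  [[0,0,0],0],
  [[0,0,0],0],
  [[0,0,0],0],
])

```text
clock: 28.1
tool_pos: [0.4812, 0.3371, 0.0937]
orientation: [180.0, -0.0, -81.1]
force: [-0.7, 0.4, -0.0]
opening: 0.0745
gripper_force: 0.0
```

Run:
```python
from pl import *
s=json.load(open("cmd.json")); s[2]-=.0016; json.dump(s,open("cmd.json","w"))
go([.4815,.3365,.24,-81.1],[.44,.43,.33,-81.1])
```

```text
[[[0.0,0.0,-0.037],0.0],[[0.0,0.0,-0.073],0.0],[[0.0,0.0,-0.11],0.0],[[0.0,0.0,-0.146],0.0],[[0.0,0.0,-0.183],0.0]]
[[[-0.025,0.007,-0.023],0.0],[[-0.049,0.013,-0.045],0.0],[[-0.074,0.02,-0.068],0.0],[[-0.098,0.026,-0.09],0.0],[[-0.123,0.033,-0.113],0.0]]
end [0.44, 0.4299, 0.3304, -81.14]
```

>>> send_rows([
  [[0,0,-0.037],0],
  [[0,0,-0.073],0],
  [[0,0,-0.11],0],
  [[0,0,-0.146],0],
  [[0,0,-0.183],0],
])

```text
clock: 28.52
tool_pos: [0.481, 0.3369, 0.2416]
orientation: [180.0, -0.0, -81.1]
force: [0.9, 0.6, -0.5]
opening: 0.0743
gripper_force: 0.0
```

>>> send_rows([
  [[-0.025,0.007,-0.023],0],
  [[-0.049,0.013,-0.045],0],
  [[-0.074,0.02,-0.068],0],
  [[-0.098,0.026,-0.09],0],
  [[-0.123,0.033,-0.113],0],
], gripper=1)

```text
clock: 28.93
tool_pos: [0.4394, 0.4308, 0.3315]
orientation: [180.0, 0.0, -81.1]
force: [-0.2, 0.9, -1.2]
opening: 0.0873
gripper_force: 0.0
```

```bash
python3 look.py w4 car
python3 - <<'E'
from h import *
import pickle
from pl import *
p,w=pickle.load(open("w4.pkl","rb"))
M["car"]=np.array(box(.118,.054,0,.042))
if w["car"]: print(fit("car",[(p,w["car"][0][1])],[.481,.336,1.73],.013))
q=ctrl.snapshot("side"); o=ctrl.snapshot("top")
for n in("cabinet","drums","crates"):
    for k,pp in(("side",q),("top",o)):
        for d in ctrl.cut_out(pp,n)[:3]: 
            uv=np.array(d["xy"])*[512,384]; print(n,k,round(d["conf"],2),uv.round(),back(pp,uv,.06)[0].round(3),d["pixels"].sum())
cv2.imwrite("pics/top2.png",o["color"][...,::-1]);cv2.imwrite("pics/side2.png",q["color"][...,::-1])
go([.45,.20,.33,-87],[.490,-.279,.27,-94.4])
go([.490,-.279,.1415,-94.4])
E
```

```text
C [0.452 0.358 0.424] axis [-0.043  0.272 -0.961]
car 0.72 [228.  86.] 205 252 29 138 4715
(array([0.48230656, 0.33572511, 1.72095455]), np.float64(0.041063537088664614))
cabinet side 0.63 [307. 250.] [ 0.489 -0.255] 894
cabinet top 0.7 [357. 183.] [ 0.49  -0.278] 511
drums side 0.97 [231. 238.] [ 0.333 -0.164] 665
drums side 0.71 [319. 268.] [ 0.495 -0.312] 658
drums top 0.77 [316. 237.] [ 0.336 -0.166] 268
drums top 0.61 [381. 187.] [ 0.479 -0.345] 372
crates side 0.97 [331. 301.] [ 0.481 -0.399] 1450
crates side 0.35 [310. 310.] [ 0.433 -0.405] 4161
crates top 0.76 [404. 188.] [ 0.478 -0.41 ] 523
[[[0.029,0.003,0.0],0.007],[[0.057,0.006,0.0],0.013],[[0.086,0.01,0.0],0.02],[[0.114,0.013,0.0],0.026],[[0.143,0.016,0.0],0.033]]
[[[0.029,0.002,0.0],0.006],[[0.057,0.003,0.0],0.013],[[0.086,0.005,0.0],0.019],[[0.115,0.007,0.0],0.026],[[0.144,0.008,0.001],0.032]]
[[[0.04,-0.001,0.005],0.005],[[0.08,-0.002,0.01],0.011],[[0.12,-0.004,0.015],0.016],[[0.16,-0.005,0.02],0.022],[[0.2,-0.006,0.025],0.027]]
[[[0.04,-0.003,0.005],0.006],[[0.08,-0.006,0.01],0.011],[[0.12,-0.009,0.015],0.017],[[0.16,-0.012,0.02],0.022],[[0.2,-0.014,0.025],0.028]]
[[[0.04,-0.005,0.005],0.005],[[0.079,-0.009,0.01],0.011],[[0.119,-0.014,0.015],0.016],[[0.159,-0.019,0.02],0.022],[[0.198,-0.024,0.024],0.027]]
end [0.4902, -0.2787, 0.2704, -94.37]
[[[0.0,0.0,0.032],0.0],[[0.0,0.0,0.064],0.0],[[0.0,0.0,0.097],0.0],[[0.0,0.0,0.129],0.0],[[0.0,0.0,0.161],0.0]]
end [0.4902, -0.2787, 0.1416, -94.37]
```

View pics/w4.png

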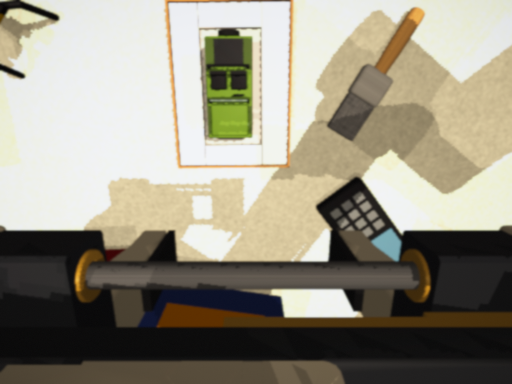

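The car sits centred and lengthwise in the pocket, at (228,86), and all three props are upright in the tray. Now I'll return the cabinet.

>>> send_rows([
  [[0.029,0.003,0],0.007],
  [[0.057,0.006,0],0.013],
  [[0.086,0.01,0],0.02],
  [[0.114,0.013,0],0.026],
  [[0.143,0.016,0],0.033],
])

```text
clock: 29.85
tool_pos: [0.445, 0.3138, 0.3303]
orientation: [180.0, -0.0, -84.1]
force: [0.5, -0.6, -0.4]
opening: 0.0879
gripper_force: 0.0
```

>>> send_rows([
  [[0.029,0.002,0],0.006],
  [[0.057,0.003,0],0.013],
  [[0.086,0.005,0],0.019],
  [[0.115,0.007,0],0.026],
  [[0.144,0.008,0.001],0.032],
])

```text
clock: 30.27
tool_pos: [0.4503, 0.1985, 0.3297]
orientation: [-180.0, -0.0, -87.0]
force: [0.5, 0.4, 0.1]
opening: 0.0876
gripper_force: 0.0
```

>>> send_rows([
  [[0.04,-0.001,0.005],0.005],
  [[0.08,-0.002,0.01],0.011],
  [[0.12,-0.004,0.015],0.016],
  [[0.16,-0.005,0.02],0.022],
  [[0.2,-0.006,0.025],0.027],
])

```text
clock: 30.68
tool_pos: [0.4633, 0.0387, 0.3096]
orientation: [-180.0, 0.0, -89.4]
force: [-0.0, 0.4, -0.3]
opening: 0.0878
gripper_force: 0.0
```

>>> send_rows([
  [[0.04,-0.003,0.005],0.006],
  [[0.08,-0.006,0.01],0.011],
  [[0.12,-0.009,0.015],0.017],
  [[0.16,-0.012,0.02],0.022],
  [[0.2,-0.014,0.025],0.028],
])

```text
clock: 31.1
tool_pos: [0.4762, -0.1213, 0.2896]
orientation: [-180.0, 0.0, -92.0]
force: [0.9, 0.3, -0.2]
opening: 0.0879
gripper_force: 0.0
```

>>> send_rows([
  [[0.04,-0.005,0.005],0.005],
  [[0.079,-0.009,0.01],0.011],
  [[0.119,-0.014,0.015],0.016],
  [[0.159,-0.019,0.02],0.022],
  [[0.198,-0.024,0.024],0.027],
])

```text
clock: 31.52
tool_pos: [0.4898, -0.2803, 0.27]
orientation: [180.0, 0.0, -94.4]
force: [0.5, -0.2, 0.2]
opening: 0.0878
gripper_force: 0.0
```

>>> send_rows([
  [[0,0,0.032],0],
  [[0,0,0.064],0],
  [[0,0,0.097],0],
  [[0,0,0.129],0],
  [[0,0,0.161],0],
])

```text
clock: 31.93
tool_pos: [0.4898, -0.2788, 0.1405]
orientation: [180.0, -0.0, -94.4]
force: [1.4, 0.2, -0.2]
opening: 0.0875
gripper_force: 0.0
```

>>> send_rows([
  [[0,0,0],0],
  [[0,0,0],0],
  [[0,0,0],0],
  [[0,0,0],0],
  [[0,0,0],0],
], gripper=0)

```text
clock: 32.35
tool_pos: [0.4913, -0.2785, 0.1435]
orientation: [-179.8, -0.0, -94.3]
force: [0.4, 0.0, 0.9]
opening: 0.0597
gripper_force: 0.0
```

>>> send_rows([
  [[0,0,0],0],
  [[0,0,0],0],
  [[0,0,0],0],
  [[0,0,0],0],
  [[0,0,0],0],
])

```text
clock: 32.77
tool_pos: [0.4907, -0.2784, 0.1423]
orientation: [-180.0, -0.0, -94.3]
force: [-1.0, 1.6, 5.7]
opening: 0.0401
gripper_force: 29.8
```

Run:
```python
from pl import *
go([.490,-.279,.27,-94.4],[.4513,.0573,.27,-87.5],[.4513,.0573,.172,-87.5],[.4513,.0573,.163,-87.5])
print("next")
go([.4513,.0573,.27,-87.5],[.485,-.341,.27,-94.4],[.485,-.341,.1415,-94.4])
```

```text
[[[0.0,0.0,-0.032],0.0],[[0.0,0.0,-0.064],0.0],[[0.0,0.0,-0.096],0.0],[[0.0,0.0,-0.128],0.0],[[0.0,0.0,-0.161],0.0]]
[[[-0.042,0.008,0.0],-0.008],[[-0.083,0.016,0.0],-0.015],[[-0.125,0.024,0.0],-0.023],[[-0.166,0.032,0.0],-0.031],[[-0.208,0.04,0.0],-0.038]]
[[[-0.042,0.006,0.0],-0.008],[[-0.084,0.011,0.0],-0.015],[[-0.125,0.017,0.0],-0.023],[[-0.167,0.022,0.0],-0.031],[[-0.209,0.028,0.0],-0.038]]
[[[0.0,0.0,0.025],0.0],[[0.0,0.0,0.049],0.0],[[0.0,0.0,0.074],0.0],[[0.0,0.0,0.098],0.0],[[0.0,0.0,0.123],0.0]]
[[[0.0,0.0,0.002],0.0],[[0.0,0.0,0.004],0.0],[[0.0,0.0,0.007],0.0],[[0.0,0.0,0.009],0.0],[[0.0,0.0,0.011],0.0]]
end [0.4514, 0.0572, 0.1632, -87.53]
next
[[[0.0,0.0,-0.027],0.0],[[0.0,0.0,-0.053],0.0],[[0.0,0.0,-0.08],0.0],[[0.0,0.0,-0.107],0.0],[[0.0,0.0,-0.134],0.0]]
[[[0.05,-0.002,0.0],0.008],[[0.1,-0.004,0.0],0.015],[[0.15,-0.006,0.0],0.023],[[0.2,-0.008,0.0],0.031],[[0.25,-0.01,0.0],0.038]]
[[[0.05,-0.005,0.0],0.008],[[0.099,-0.01,0.0],0.015],[[0.149,-0.015,0.0],0.023],[[0.198,-0.02,0.0],0.031],[[0.248,-0.025,0.0],0.038]]
[[[0.0,0.0,0.032],0.0],[[0.0,0.0,0.064],0.0],[[0.0,0.0,0.097],0.0],[[0.0,0.0,0.129],0.0],[[0.0,0.0,0.161],0.0]]
end [0.4847, -0.341, 0.1416, -94.37]
```

>>> send_rows([
  [[0,0,-0.032],0],
  [[0,0,-0.064],0],
  [[0,0,-0.096],0],
  [[0,0,-0.128],0],
  [[0,0,-0.161],0],
])

```text
clock: 33.18
tool_pos: [0.4899, -0.2781, 0.2713]
orientation: [179.9, 0.0, -94.4]
force: [0.5, -1.2, -1.2]
opening: 0.0399
gripper_force: 29.8
```

>>> send_rows([
  [[-0.042,0.008,0],-0.008],
  [[-0.083,0.016,0],-0.015],
  [[-0.125,0.024,0],-0.023],
  [[-0.166,0.032,0],-0.031],
  [[-0.208,0.04,0],-0.038],
])

```text
clock: 33.6
tool_pos: [0.4703, -0.1087, 0.2703]
orientation: [180.0, 0.0, -90.9]
force: [1.4, 0.3, 0.1]
opening: 0.0398
gripper_force: 29.8
```

>>> send_rows([
  [[-0.042,0.006,0],-0.008],
  [[-0.084,0.011,0],-0.015],
  [[-0.125,0.017,0],-0.023],
  [[-0.167,0.022,0],-0.031],
  [[-0.209,0.028,0],-0.038],
])

```text
clock: 34.02
tool_pos: [0.4507, 0.0591, 0.2705]
orientation: [180.0, 0.0, -87.5]
force: [0.5, -0.2, -1.0]
opening: 0.0404
gripper_force: 29.8
```

>>> send_rows([
  [[0,0,0.025],0],
  [[0,0,0.049],0],
  [[0,0,0.074],0],
  [[0,0,0.098],0],
  [[0,0,0.123],0],
])

```text
clock: 34.43
tool_pos: [0.4512, 0.0577, 0.1713]
orientation: [-180.0, 0.0, -87.5]
force: [-0.1, -0.5, -0.8]
opening: 0.04
gripper_force: 29.8
```

>>> send_rows([
  [[0,0,0.002],0],
  [[0,0,0.004],0],
  [[0,0,0.007],0],
  [[0,0,0.009],0],
  [[0,0,0.011],0],
])

```text
clock: 34.85
tool_pos: [0.452, 0.0578, 0.1642]
orientation: [-179.9, 0.0, -87.5]
force: [0.0, 0.1, -0.5]
opening: 0.0403
gripper_force: 29.8
```

>>> send_rows([
  [[0,0,0],0],
  [[0,0,0],0],
  [[0,0,0],0],
  [[0,0,0],0],
  [[0,0,0],0],
])

```text
clock: 35.27
tool_pos: [0.4515, 0.0576, 0.1635]
orientation: [-180.0, 0.0, -87.5]
force: [-0.3, -0.6, -1.9]
opening: 0.0396
gripper_force: 29.8
```

>>> send_rows([
  [[0,0,0],0],
  [[0,0,0],0],
  [[0,0,0],0],
  [[0,0,0],0],
  [[0,0,0],0],
], gripper=1)

```text
clock: 35.68
tool_pos: [0.4515, 0.0576, 0.1634]
orientation: [-180.0, 0.0, -87.5]
force: [0.7, -0.0, 0.6]
opening: 0.0676
gripper_force: 0.0
```

>>> send_rows([
  [[0,0,0],0],
  [[0,0,0],0],
  [[0,0,0],0],
  [[0,0,0],0],
  [[0,0,0],0],
])

```text
clock: 36.1
tool_pos: [0.4515, 0.0576, 0.1634]
orientation: [-180.0, 0.0, -87.5]
force: [-0.1, -0.0, -0.1]
opening: 0.0874
gripper_force: 0.0
```

>>> send_rows([
  [[0,0,-0.027],0],
  [[0,0,-0.053],0],
  [[0,0,-0.08],0],
  [[0,0,-0.107],0],
  [[0,0,-0.134],0],
])

```text
clock: 36.52
tool_pos: [0.4513, 0.0575, 0.2716]
orientation: [180.0, -0.0, -87.5]
force: [1.2, -0.6, -0.5]
opening: 0.0878
gripper_force: 0.0
```

>>> send_rows([
  [[0.05,-0.002,0],0.008],
  [[0.1,-0.004,0],0.015],
  [[0.15,-0.006,0],0.023],
  [[0.2,-0.008,0],0.031],
  [[0.25,-0.01,0],0.038],
])

```text
clock: 36.93
tool_pos: [0.4679, -0.1436, 0.2709]
orientation: [-180.0, 0.0, -90.9]
force: [1.1, 1.5, 0.1]
opening: 0.0879
gripper_force: 0.0
```

>>> send_rows([
  [[0.05,-0.005,0],0.008],
  [[0.099,-0.01,0],0.015],
  [[0.149,-0.015,0],0.023],
  [[0.198,-0.02,0],0.031],
  [[0.248,-0.025,0],0.038],
])

```text
clock: 37.35
tool_pos: [0.4846, -0.3426, 0.2705]
orientation: [-180.0, 0.0, -94.4]
force: [1.4, 0.4, 0.1]
opening: 0.0876
gripper_force: 0.0
```

>>> send_rows([
  [[0,0,0.032],0],
  [[0,0,0.064],0],
  [[0,0,0.097],0],
  [[0,0,0.129],0],
  [[0,0,0.161],0],
])

```text
clock: 37.77
tool_pos: [0.4846, -0.3408, 0.1405]
orientation: [180.0, 0.0, -94.4]
force: [0.1, -0.4, -0.0]
opening: 0.0874
gripper_force: 0.0
```

>>> send_rows([
  [[0,0,0],0],
  [[0,0,0],0],
  [[0,0,0],0],
  [[0,0,0],0],
  [[0,0,0],0],
], gripper=0)

```text
clock: 38.18
tool_pos: [0.4858, -0.3409, 0.1436]
orientation: [-179.8, -0.0, -94.3]
force: [-0.1, 0.7, -0.8]
opening: 0.0601
gripper_force: 0.0
```

>>> send_rows([
  [[0,0,0],0],
  [[0,0,0],0],
  [[0,0,0],0],
  [[0,0,0],0],
  [[0,0,0],0],
])

```text
clock: 38.6
tool_pos: [0.4851, -0.3407, 0.1423]
orientation: [-180.0, -0.0, -94.3]
force: [-0.1, 0.9, 5.0]
opening: 0.0393
gripper_force: 30.0
```

Run:
```python
from pl import *
go([.485,-.341,.27,-94.4],[.453,.0008,.27,-87.5],[.453,.0008,.172,-87.5],[.453,.0008,.163,-87.5])
print("next")
go([.453,.0008,.27,-87.5],[.480,-.403,.27,-94.4],[.480,-.403,.1425,-94.4])
```

```text
[[[0.0,0.0,-0.032],0.0],[[0.0,0.0,-0.064],0.0],[[0.0,0.0,-0.096],0.0],[[0.0,0.0,-0.128],0.0],[[0.0,0.0,-0.161],0.0]]
[[[-0.042,0.007,0.0],-0.008],[[-0.085,0.014,0.0],-0.015],[[-0.127,0.022,0.0],-0.023],[[-0.169,0.029,0.0],-0.031],[[-0.211,0.036,0.0],-0.038]]
[[[-0.043,0.005,0.0],-0.008],[[-0.085,0.009,0.0],-0.015],[[-0.128,0.014,0.0],-0.023],[[-0.171,0.019,0.0],-0.031],[[-0.214,0.023,0.0],-0.038]]
[[[0.0,0.0,0.025],0.0],[[0.0,0.0,0.049],0.0],[[0.0,0.0,0.074],0.0],[[0.0,0.0,0.098],0.0],[[0.0,0.0,0.123],0.0]]
[[[0.0,0.0,0.002],0.0],[[0.0,0.0,0.004],0.0],[[0.0,0.0,0.007],0.0],[[0.0,0.0,0.009],0.0],[[0.0,0.0,0.011],0.0]]
end [0.4533, 0.001, 0.1632, -87.53]
next
[[[0.0,0.0,-0.027],0.0],[[0.0,0.0,-0.053],0.0],[[0.0,0.0,-0.08],0.0],[[0.0,0.0,-0.107],0.0],[[0.0,0.0,-0.134],0.0]]
[[[0.034,-0.001,0.0],0.005],[[0.067,-0.002,0.0],0.01],[[0.101,-0.002,0.0],0.015],[[0.135,-0.003,0.0],0.02],[[0.169,-0.004,0.0],0.025]]
[[[0.034,-0.002,0.0],0.005],[[0.067,-0.004,0.0],0.01],[[0.101,-0.006,0.0],0.015],[[0.135,-0.008,0.0],0.021],[[0.168,-0.01,0.0],0.026]]
[[[0.034,-0.004,0.0],0.005],[[0.067,-0.007,0.0],0.01],[[0.101,-0.011,0.0],0.015],[[0.134,-0.014,0.0],0.02],[[0.168,-0.018,0.0],0.025]]
[[[0.0,0.0,0.032],0.0],[[0.0,0.0,0.064],0.0],[[0.0,0.0,0.096],0.0],[[0.0,0.0,0.128],0.0],[[0.0,0.0,0.16],0.0]]
end [0.4802, -0.4031, 0.1424, -94.37]
```

>>> send_rows([
  [[0,0,-0.032],0],
  [[0,0,-0.064],0],
  [[0,0,-0.096],0],
  [[0,0,-0.128],0],
  [[0,0,-0.161],0],
])

```text
clock: 39.02
tool_pos: [0.4845, -0.3404, 0.2713]
orientation: [180.0, 0.0, -94.4]
force: [-0.1, -0.3, -0.6]
opening: 0.0398
gripper_force: 30.0
```

>>> send_rows([
  [[-0.042,0.007,0],-0.008],
  [[-0.085,0.014,0],-0.015],
  [[-0.127,0.022,0],-0.023],
  [[-0.169,0.029,0],-0.031],
  [[-0.211,0.036,0],-0.038],
])

```text
clock: 39.43
tool_pos: [0.4682, -0.1687, 0.2703]
orientation: [180.0, 0.0, -90.9]
force: [0.3, 0.6, -1.0]
opening: 0.0398
gripper_force: 30.0
```

>>> send_rows([
  [[-0.043,0.005,0],-0.008],
  [[-0.085,0.009,0],-0.015],
  [[-0.128,0.014,0],-0.023],
  [[-0.171,0.019,0],-0.031],
  [[-0.214,0.023,0],-0.038],
])

```text
clock: 39.85
tool_pos: [0.4525, 0.0029, 0.2705]
orientation: [180.0, 0.0, -87.5]
force: [0.7, -0.3, -0.5]
opening: 0.0394
gripper_force: 30.0
```

>>> send_rows([
  [[0,0,0.025],0],
  [[0,0,0.049],0],
  [[0,0,0.074],0],
  [[0,0,0.098],0],
  [[0,0,0.123],0],
])

```text
clock: 40.27
tool_pos: [0.4531, 0.0016, 0.1713]
orientation: [-180.0, 0.0, -87.5]
force: [-0.1, -0.9, -0.9]
opening: 0.0391
gripper_force: 30.0
```

>>> send_rows([
  [[0,0,0.002],0],
  [[0,0,0.004],0],
  [[0,0,0.007],0],
  [[0,0,0.009],0],
  [[0,0,0.011],0],
])

```text
clock: 40.68
tool_pos: [0.4539, 0.0016, 0.1642]
orientation: [-179.9, 0.0, -87.5]
force: [-0.2, -0.9, 0.2]
opening: 0.0396
gripper_force: 30.0
```

>>> send_rows([
  [[0,0,0],0],
  [[0,0,0],0],
  [[0,0,0],0],
  [[0,0,0],0],
  [[0,0,0],0],
])

```text
clock: 41.1
tool_pos: [0.4534, 0.0014, 0.1635]
orientation: [-180.0, 0.0, -87.5]
force: [-0.4, -0.7, -0.5]
opening: 0.0398
gripper_force: 30.0
```

>>> send_rows([
  [[0,0,0],0],
  [[0,0,0],0],
  [[0,0,0],0],
  [[0,0,0],0],
  [[0,0,0],0],
], gripper=1)

```text
clock: 41.52
tool_pos: [0.4534, 0.0014, 0.1634]
orientation: [-180.0, 0.0, -87.5]
force: [-0.0, 0.2, 0.3]
opening: 0.0671
gripper_force: 0.0
```

>>> send_rows([
  [[0,0,0],0],
  [[0,0,0],0],
  [[0,0,0],0],
  [[0,0,0],0],
  [[0,0,0],0],
])

```text
clock: 41.93
tool_pos: [0.4534, 0.0014, 0.1633]
orientation: [180.0, -0.0, -87.5]
force: [-0.4, 0.6, -0.0]
opening: 0.0878
gripper_force: 0.0
```

>>> send_rows([
  [[0,0,-0.027],0],
  [[0,0,-0.053],0],
  [[0,0,-0.08],0],
  [[0,0,-0.107],0],
  [[0,0,-0.134],0],
])

```text
clock: 42.35
tool_pos: [0.4532, 0.0013, 0.2716]
orientation: [180.0, 0.0, -87.5]
force: [-0.0, -0.4, -0.1]
opening: 0.0874
gripper_force: 0.0
```

>>> send_rows([
  [[0.034,-0.001,0],0.005],
  [[0.067,-0.002,0],0.01],
  [[0.101,-0.002,0],0.015],
  [[0.135,-0.003,0],0.02],
  [[0.169,-0.004,0],0.025],
])

```text
clock: 42.77
tool_pos: [0.4623, -0.1347, 0.2707]
orientation: [-180.0, 0.0, -89.8]
force: [0.4, 0.3, -0.3]
opening: 0.0878
gripper_force: 0.0
```

>>> send_rows([
  [[0.034,-0.002,0],0.005],
  [[0.067,-0.004,0],0.01],
  [[0.101,-0.006,0],0.015],
  [[0.135,-0.008,0],0.021],
  [[0.168,-0.01,0],0.026],
])

```text
clock: 43.18
tool_pos: [0.4708, -0.2693, 0.2705]
orientation: [180.0, 0.0, -92.1]
force: [0.2, -0.0, 0.3]
opening: 0.0875
gripper_force: 0.0
```

>>> send_rows([
  [[0.034,-0.004,0],0.005],
  [[0.067,-0.007,0],0.01],
  [[0.101,-0.011,0],0.015],
  [[0.134,-0.014,0],0.02],
  [[0.168,-0.018,0],0.025],
])

```text
clock: 43.6
tool_pos: [0.4802, -0.4041, 0.2704]
orientation: [180.0, 0.0, -94.4]
force: [-0.2, -0.0, 0.7]
opening: 0.0876
gripper_force: 0.0
```

>>> send_rows([
  [[0,0,0.032],0],
  [[0,0,0.064],0],
  [[0,0,0.096],0],
  [[0,0,0.128],0],
  [[0,0,0.16],0],
])

```text
clock: 44.02
tool_pos: [0.4802, -0.4029, 0.1413]
orientation: [180.0, -0.0, -94.4]
force: [0.8, -0.2, -0.7]
opening: 0.0877
gripper_force: 0.0
```

>>> send_rows([
  [[0,0,0],0],
  [[0,0,0],0],
  [[0,0,0],0],
  [[0,0,0],0],
  [[0,0,0],0],
], gripper=0)

```text
clock: 44.43
tool_pos: [0.4813, -0.4031, 0.1445]
orientation: [-179.8, -0.1, -94.3]
force: [0.2, -0.1, 0.2]
opening: 0.0598
gripper_force: 0.0
```

>>> send_rows([
  [[0,0,0],0],
  [[0,0,0],0],
  [[0,0,0],0],
  [[0,0,0],0],
  [[0,0,0],0],
])

```text
clock: 44.85
tool_pos: [0.4806, -0.4028, 0.1431]
orientation: [-180.0, -0.0, -94.3]
force: [-0.5, 1.1, 5.4]
opening: 0.04
gripper_force: 30.0
```

Run:
```python
from pl import *
go([.480,-.403,.27,-94.4],[.459,-.0543,.27,-87.5],[.459,-.0543,.172,-87.5],[.459,-.0543,.163,-87.5])
print("next")
go([.459,-.0543,.27,-87.5],[.45,.09,.33,-87.5])
```

```text
[[[0.0,0.0,-0.032],0.0],[[0.0,0.0,-0.064],0.0],[[0.0,0.0,-0.096],0.0],[[0.0,0.0,-0.128],0.0],[[0.0,0.0,-0.16],0.0]]
[[[-0.043,0.006,0.0],-0.008],[[-0.087,0.012,0.0],-0.015],[[-0.13,0.018,0.0],-0.023],[[-0.173,0.024,0.0],-0.031],[[-0.216,0.03,0.0],-0.038]]
[[[-0.044,0.003,0.0],-0.008],[[-0.087,0.007,0.0],-0.015],[[-0.131,0.01,0.0],-0.023],[[-0.175,0.013,0.0],-0.031],[[-0.218,0.017,0.0],-0.038]]
[[[0.0,0.0,0.025],0.0],[[0.0,0.0,0.049],0.0],[[0.0,0.0,0.074],0.0],[[0.0,0.0,0.098],0.0],[[0.0,0.0,0.123],0.0]]
[[[0.0,0.0,0.002],0.0],[[0.0,0.0,0.004],0.0],[[0.0,0.0,0.007],0.0],[[0.0,0.0,0.009],0.0],[[0.0,0.0,0.011],0.0]]
end [0.4588, -0.0544, 0.1632, -87.53]
next
[[[0.0,0.0,-0.027],0.0],[[0.0,0.0,-0.053],0.0],[[0.0,0.0,-0.08],0.0],[[0.0,0.0,-0.107],0.0],[[0.0,0.0,-0.134],0.0]]
[[[-0.036,0.001,-0.015],0.0],[[-0.072,0.001,-0.03],0.0],[[-0.108,0.002,-0.045],0.0],[[-0.145,0.003,-0.06],0.0],[[-0.181,0.003,-0.075],0.0]]
end [0.4501, 0.0902, 0.3304, -87.53]
```

>>> send_rows([
  [[0,0,-0.032],0],
  [[0,0,-0.064],0],
  [[0,0,-0.096],0],
  [[0,0,-0.128],0],
  [[0,0,-0.16],0],
])

```text
clock: 45.27
tool_pos: [0.4801, -0.4025, 0.2713]
orientation: [180.0, 0.0, -94.4]
force: [0.8, -0.2, -1.3]
opening: 0.04
gripper_force: 30.0
```

>>> send_rows([
  [[-0.043,0.006,0],-0.008],
  [[-0.087,0.012,0],-0.015],
  [[-0.13,0.018,0],-0.023],
  [[-0.173,0.024,0],-0.031],
  [[-0.216,0.03,0],-0.038],
])

```text
clock: 45.68
tool_pos: [0.4689, -0.2272, 0.2701]
orientation: [180.0, 0.0, -90.9]
force: [1.1, 1.5, -1.0]
opening: 0.0395
gripper_force: 30.0
```

>>> send_rows([
  [[-0.044,0.003,0],-0.008],
  [[-0.087,0.007,0],-0.015],
  [[-0.131,0.01,0],-0.023],
  [[-0.175,0.013,0],-0.031],
  [[-0.218,0.017,0],-0.038],
])

```text
clock: 46.1
tool_pos: [0.4582, -0.0524, 0.2704]
orientation: [180.0, 0.0, -87.5]
force: [0.2, 1.2, -2.1]
opening: 0.04
gripper_force: 30.0
```

>>> send_rows([
  [[0,0,0.025],0],
  [[0,0,0.049],0],
  [[0,0,0.074],0],
  [[0,0,0.098],0],
  [[0,0,0.123],0],
])

```text
clock: 46.52
tool_pos: [0.4586, -0.0538, 0.1713]
orientation: [-180.0, 0.0, -87.5]
force: [0.2, -0.1, -1.3]
opening: 0.0398
gripper_force: 30.0
```

>>> send_rows([
  [[0,0,0.002],0],
  [[0,0,0.004],0],
  [[0,0,0.007],0],
  [[0,0,0.009],0],
  [[0,0,0.011],0],
])

```text
clock: 46.93
tool_pos: [0.4595, -0.0539, 0.1642]
orientation: [-179.9, 0.0, -87.5]
force: [-0.5, -0.3, -1.4]
opening: 0.0398
gripper_force: 30.0
```

>>> send_rows([
  [[0,0,0],0],
  [[0,0,0],0],
  [[0,0,0],0],
  [[0,0,0],0],
  [[0,0,0],0],
])

```text
clock: 47.35
tool_pos: [0.4595, -0.0539, 0.1641]
orientation: [-179.9, 0.0, -87.5]
force: [0.3, 0.0, 6.6]
opening: 0.0397
gripper_force: 30.0
```

>>> send_rows([
  [[0,0,0],0],
  [[0,0,0],0],
  [[0,0,0],0],
  [[0,0,0],0],
  [[0,0,0],0],
], gripper=1)

```text
clock: 47.77
tool_pos: [0.4587, -0.0541, 0.1632]
orientation: [180.0, -0.0, -87.5]
force: [-0.1, -0.5, -0.4]
opening: 0.0678
gripper_force: 0.0
```

>>> send_rows([
  [[0,0,0],0],
  [[0,0,0],0],
  [[0,0,0],0],
  [[0,0,0],0],
  [[0,0,0],0],
])

```text
clock: 48.18
tool_pos: [0.4589, -0.054, 0.1634]
orientation: [-180.0, -0.0, -87.5]
force: [-0.5, -0.1, -0.6]
opening: 0.0873
gripper_force: 0.0
```

>>> send_rows([
  [[0,0,-0.027],0],
  [[0,0,-0.053],0],
  [[0,0,-0.08],0],
  [[0,0,-0.107],0],
  [[0,0,-0.134],0],
])

```text
clock: 48.6
tool_pos: [0.4587, -0.0541, 0.2717]
orientation: [-180.0, 0.0, -87.5]
force: [-0.1, 0.3, 1.0]
opening: 0.0876
gripper_force: 0.0
```

>>> send_rows([
  [[-0.036,0.001,-0.015],0],
  [[-0.072,0.001,-0.03],0],
  [[-0.108,0.002,-0.045],0],
  [[-0.145,0.003,-0.06],0],
  [[-0.181,0.003,-0.075],0],
])

```text
clock: 49.02
tool_pos: [0.4497, 0.0917, 0.3314]
orientation: [-180.0, 0.0, -87.5]
force: [1.7, 0.6, -0.7]
opening: 0.0876
gripper_force: 0.0
```

```bash
python3 look.py w5 drums crates cabinet bench
python3 - <<'E'
from h import *
import pickle
p,w=pickle.load(open("w5.pkl","rb"))
for n,q in[("drums",[.453,.001,0]),("crates",[.459,-.054,.04]),("cabinet",[.4515,.0575,.04])]:
    best=sorted((fit(n,[(p,m)],q,.025) for c,m in w[n][:4] if m.sum()>800),key=lambda r:r[1])[:1]
    print(n,best)
q=ctrl.snapshot("side"); cv2.imwrite("pics/side3.png",q["color"][...,::-1])
E
```

```text
C [0.454 0.018 0.424] axis [-0.012  0.275 -0.961]
drums 0.86 [253.  90.] 232 274 68 113 1539
drums 0.26 [185. 107.] 97 302 0 223 31873
crates 0.79 [250.  31.] 224 272 0 67 3132
cabinet 0.68 [253. 148.] 231 274 123 176 2210
bench 0.94 [203. 194.] 195 221 164 223 1429
drums [(array([0.45406561, 0.00054785, 0.04051718]), np.float64(0.019266552953946303))]
crates [(array([ 0.46024248, -0.05393441,  0.05568031]), np.float64(0.02445821640162149))]
cabinet [(array([0.45168774, 0.05626926, 0.04057192]), np.float64(0.035553739272578655))]
```

View pics/w5.png

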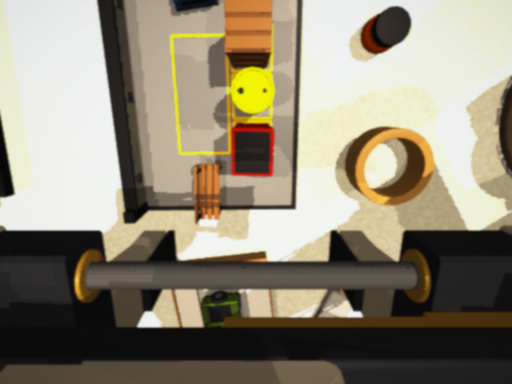

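View pics/side3.png

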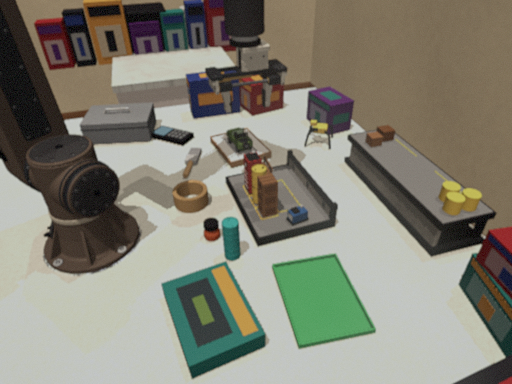

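The wrist view shows the crates (250,31), drums (253,90) and cabinet (253,148) upright on their marks, within about 2 mm of their first measured positions. The bench at (203,194) hasn't moved. The side view shows the car in the carton and the generator in place, so I'm handing in.

```bash
python3 -c "
from plant import ctrl
print(ctrl.close_job())"
```

```text
the job is handed in; nothing more can be done
None
```

I handed the job in at about 49 s of the 134 s allowed: by the last pictures the car lies in the carton pocket, the drums, crates and cabinet stand upright on their own marks within about 2 mm, and the bench and generator look unmoved; the hand-in returned no verdict.

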